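# Load the pad printer and slide the work in to its click stop

## Task

Pick the blue penlight barrel out of the wooden parts rack, lay it down (do not drop it) level in the two black V-blocks on the hand pad printer's work slide, about centred over them, and let go of it while the slide is still out at its loading end. Then take the slide's upright black handle and push the slide in under the red pad until you feel the spring ball click into the notch; do not run on past it. Finish there, still gripping the handle with the slide resting in its notch and the barrel lying in the V-blocks, and leave the silver barrel, ink jar, tape roll and wash bottle where they stand.

Things in the scene. Friction and masses are not known exactly. Their poses are not given: they have to be found in the camera images.
- blue_barrel_mid (a point): Blue anodised penlight barrel: smooth aluminium tube 140 mm long, 20 mm diameter, 50 to 100 g, both ends alike. The point is its centre, on its axis; its own x axis runs along the tube. It starts lying level in one of the two places of the parts rack, its axis 38 mm above the table, roughly pointing away from the robot.
- silver_barrel_mid (a point): Silver barrel of the same size in the other place of the rack, 75 mm beside the blue one (centre to centre). Bystander: leave it. The point is its centre, its own x axis runs along the tube.
- rack: Parts rack, fixed: wooden base 115 x 160 x 8 mm with four grey V-blocks, 14 mm wide, 80 mm apart centre to centre along each barrel. Origin under its centre, on the table; x along the barrels. The V-blocks stand 39 mm above the table (44 mm across); between them the barrel is free on both sides down to the wooden base 30 mm below its axis.
- printer: Grey hand pad printer, fixed, about 600 mm long and 165 mm wide. Origin on the table below the guide rail; its y axis runs along the rail, towards the column (the throat end), z up. The head overhangs from y = 70 to 330 mm, its underside 245 mm and its top 300 mm above the table; the red silicone pad hangs from it at y = 110 mm down to 146 mm above the table; the column is at y = 290 to 400 mm, 300 mm high, with a small lever knob up to 350 mm.
- slide (a joint): Position of the work slide along its rail in m: 0 = all the way out (loading end), growing as it goes in under the pad (printer's +y); it runs to 0.225. It starts between 0 and 0.03 and the notch comes at 0.16 to 0.20, depending on where the red detent block is clamped. Running drag about 1 to 3 N; it stays where it is left. Slide: aluminium plate 90 mm wide, 290 mm long, upper face 66 mm above the table.
- cradle (a point): Where the barrel's centre belongs: midway between the slide's two V-blocks, at the height of a seated 20 mm barrel's axis, 96 mm above the table and 30 mm above the slide plate. Its y axis runs along the groove (along the rail), z up. The V-blocks are black plastic, 16 mm wide, 80 mm apart centre to centre, 44 mm across, 31 mm high above the plate; open plate lies between them. 90 degree grooves.
- handle (a point): Grip point of the slide's upright round black handle: 22 mm diameter, standing on the slide plate 150 mm from the cradle point towards the loading end, its top 64 mm above the plate, steel collar 6 mm high and 32 mm diameter at its foot. The point is on its axis, 20 mm below its top, 44 mm above the plate.
- notch (a point): Mouth of the 9 mm wide notch in the steel strip along the slide's far (printer +x) edge, 90 mm from the cradle point towards the loading end; a yellow index line on the plate marks it. Moves with the slide; its y axis runs along the rail.
- ball_line (a point): Centre line of the spring ball plunger (steel ball 12 mm diameter, brass nose) in the red detent block (26 x 30 x 44 mm) clamped beside the rail on the printer's far side; the point lies where the ball meets the strip and its y axis runs along the rail. The ball sits in the notch when notch is level with this point along the rail: the ball first pulls the slide the last 4 mm home, then holds it with about 8 to 10 N, and beyond that lets it ride past.
- ink_jar: Black ink jar with white lid, 72 mm diameter, 85 mm high, origin under its centre. Bystander: leave it.
- tape_roll: Yellow roll of tape lying flat, 104 mm diameter, 24 mm high, origin under its centre. Bystander: leave it.
- wash_bottle: White wash bottle with red cap, 62 mm diameter, 160 mm high, origin under its centre. Bystander: leave it.

How it is judged:
On the way:
1. the blue barrel lies level and centred in both V-blocks, let go, with the slide still at its loading end (x of blue_barrel_mid in the frame of cradle between -0.003 and 0.003 m and z of blue_barrel_mid in the frame of cradle between -0.003 and 0.003 m and y of blue_barrel_mid in the frame of cradle between -0.015 and 0.015 m and angle between the x axis of blue_barrel_mid and the y axis of cradle, either way round below 0.05 rad and contact force between each of the arm, the fingers and blue_barrel below 0.1 N and linear speed of blue_barrel below 0.02 m/s and value of joint slide below 0.07 m), for 0.2 s.
At the end, for the whole second after the job is handed in: Slide at rest, notch within 3 mm of the ball's line, fingers gripping the handle (over 10 N); blue barrel at rest, untouched, in both V-blocks: within 3 mm of the seated axis sideways and in height, 15 mm of centred lengthways, 0.05 rad of parallel (x of blue_barrel_mid in the frame of cradle between -0.003 and 0.003 m and z of blue_barrel_mid in the frame of cradle between -0.003 and 0.003 m and y of blue_barrel_mid in the frame of cradle between -0.015 and 0.015 m and angle between the x axis of blue_barrel_mid and the y axis of cradle, either way round below 0.05 rad and contact force between each of the arm, the fingers and blue_barrel below 0.1 N and linear speed of blue_barrel below 0.02 m/s and y of notch in the frame of ball_line between -0.003 and 0.003 m and velocity of joint slide between -0.005 and 0.005 m/s and contact force between the fingers and slide above 10 N); the arm keeps its last pose, push and grip.
It fails at once if the slide is run past the notch by more than 10 mm (y of notch in the frame of ball_line above 0.01 m).
It fails at once if the blue barrel is dropped (falls freely by more than about 1 cm) (contact force between the fingers and blue_barrel below 0.1 N and linear speed of blue_barrel above 0.45 m/s).
It fails at once if the silver barrel, ink jar, tape roll or wash bottle is moved by more than 2 cm (distance of any of silver_barrel_mid, ink_jar, tape_roll, wash_bottle from where it was at the start of the episode above 0.02 m).
It also fails if it takes over 51 s, if anything falls off the work surface, if the arm or the gripper's body presses on something with over 40 N, if the wrist force passes 120 N, or if a joint passes its speed limit or range.

## Robot

A 6-joint arm with a two-finger parallel gripper is mounted at the origin on the work surface. World frame = base frame: x ahead of the robot, y to its left, z up, the work surface at z = 0. Lengths are in m, angles in rad, forces in N, time in s.
With the tool pointing down it reaches from about 0.35 to 0.975 m from the base axis. Payload 4.9 kg.
Tool frame: the origin (TCP) lies between the finger pads; the fingertips stand 8 mm ahead of it and the grasp point (between the pads) lies 11 mm behind it; z points along the fingers, y is the direction in which the jaws open and shut (so a half turn about z gives the same grasp; the last joint's range is limited). The gripper opens to 85 mm and grips with 20 to 120 N. Pads are 22 mm wide; open, the fingers measure 114 mm over their backs; the gripper's body (76 mm by 85 mm) begins 54 mm behind the grasp point. The pads swing forward as they close: fully open they stand 13 mm farther back than shut.
Start: joints at [1.001, 0.053, 1.613, -0, 1.476, -0.119], TCP at [0.272, 0.563, 0.208] pointing down, gripper open.
Joint ranges: [-3.01, 3.01], [-1.01, 2.22], [0.06, 2.58], [-1.02, 4.17], [0.09, 2.62], [-3.14, 3.14]. Speed limits (rad/s): [2.57, 2.57, 3.14, 3.14, 3.14, 3.14].

## Interface

Orientations are given as a rotation vector (axis times angle).
In Python, from station import ctrl gives the robot as it stands. The module is installed in compiled form; this text tells all that it offers.
- The arm moves only by the shell command python3 -m creep 'ROWS' [FORCE]. ROWS is JSON, a list of rows, each an object with "hand": the opening, from 0 (shut) to 1 (fully open); "translation": the shift along the tool's x, y, z in cm, a list of three; "delta_rot": the turn, a rotation vector about the tool's x, y, z in degrees, a list of three. A call has 1 to 8 rows; each row shifts and turns the commanded pose from where the row before left it, along the tool's axes as they then stand; what a row does not reach is not made up. A row lasts 1/8 s, in which the tool goes at most 62.5 mm and 10.7 degrees, less where a joint would pass 70% of its speed; a pose out of reach is approached as far as the arm can. A call with a gripper value outside its range is refused whole. The fingers move at their own pace and stop on an object; FORCE is the grip in N (left out, the last holds). Time passes only in rows, so rows that do not move let the fingers close. It gives the time, the measured TCP pose, the force and the opening at its end, in the units of the state.
- ctrl.get_obs(): the state, without advancing time (a new reading comes with each control period).
- ctrl.get_image(name): name is "side" or "top" or "wrist"; returns (picture, depth): 480x640x3 uint8, red, green, blue; 480x640 float32, m along the optical axis (not along the pixel's ray), 0 where there is no reading.
- ctrl.calibration(name): a dict with "fx", "fy", "cx", "cy" (pixels), "dist" ([k1, k2, p1, p2, k3] as OpenCV has them; the pictures are not rectified), "T" (4x4, takes a point from camera to world coordinates). Camera axes: x right, y up, looking along -z (the intrinsics and any distortion apply to the point x, -y, -z); pixel columns grow to the right and rows downward; lengths in m; the calibration is good to about 2 mm. A picture is of the moment at which its call begins: read the wrist's pose just before it. calibration takes no time and is no camera call; for the wrist camera it gives the pose at the moment of the call.
- ctrl.finish_job(): hands the job in, once; it reports no verdict.
The state is a dict: "t": time; "q": joint angles; "dq": joint speeds; "effort": joint torques, N m; "tool_pos": TCP position; "tool_rot": TCP orientation; "contact_force": force on the tool from outside, world axes, zero at the start; "wrist_torque": the same for the moment, N m; "opening": finger opening in m.
Only numpy, scipy, OpenCV 4.12 (cv2) and the standard library are available. Lean on these libraries where they do the work, as an engineer would, in place of code of your own. Each camera call takes 0.05 s, during which the arm holds its last target.

## Working session

There is one attempt and no reset: what is moved stays moved. The work goes in short steps, Python scripts to look and compute and a shell command to move; the robot and the scene stay as the last step left them, time stands still between calls to the robot, and variables do not carry over. Pictures are saved under pics/ and viewed, and the job is handed in when it is done.

```bash
mkdir -p pics; cat > h.py <<'E'
import numpy as np, cv2
from station import ctrl
from scipy.spatial.transform import Rotation as R
def grab(n,f):
    c=ctrl.calibration(n); im,d=ctrl.get_image(n)
    cv2.imwrite(f'pics/{f}.png',cv2.cvtColor(im,cv2.COLOR_RGB2BGR)); np.savez(f'pics/{f}.npz',im=im,d=d,**{k:np.array(v) for k,v in c.items()})
    return im,d,c
def load(f):
    z=np.load(f'pics/{f}.npz'); return z['im'],z['d'],{k:z[k] for k in z.files}
def ray(c,u,v):
    K=np.array([[c['fx'],0,c['cx']],[0,c['fy'],c['cy']],[0,0,1]],float)
    p=cv2.undistortPoints(np.array([[[u,v]]],float),K,np.array(c['dist'],float))[0,0]
    return np.array([p[0],-p[1],-1.])
def at_depth(c,u,v,d):
    return (np.array(c['T'])@np.r_[ray(c,u,v)*d,1])[:3]
def at_z(c,u,v,z):
    T=np.array(c['T']); r=T[:3,:3]@ray(c,u,v); o=T[:3,3]
    return o+r*(z-o[2])/r[2]
def cloud(d,c):
    K=np.array([[c['fx'],0,c['cx']],[0,c['fy'],c['cy']],[0,0,1]],float)
    v,u=np.mgrid[0:480,0:640]
    p=cv2.undistortPoints(np.stack([u,v],-1).reshape(-1,1,2).astype(float),K,np.array(c['dist'],float)).reshape(480,640,2)
    P=np.stack([p[...,0]*d,-p[...,1]*d,-d],-1)
    T=np.array(c['T']); return P@T[:3,:3].T+T[:3,3]
E
python3 - <<'E'
from h import *
print(ctrl.get_obs())
for n in('top','side'):
    im,d,c=grab(n,n+'0'); print(n,c['fx'],c['dist'],np.round(c['T'],3))
E
```

```text
{'t': 0.0, 'q': array([ 1.00100298e+00,  5.33529127e-02,  1.61428937e+00,  2.15139379e-05,
        1.47601304e+00, -1.18975301e-01]), 'dq': array([ 3.35928330e-04, -6.23240908e-04, -1.57124803e-04,  3.58211296e-05,
        1.55697620e-03,  1.18038397e-03]), 'effort': array([ 1.59023639e-03, -3.93676829e+01, -3.70176816e+01,  2.93708149e-05,
        6.96788571e-03,  3.21699233e-06]), 'tool_pos': array([0.27192872, 0.56199709, 0.20676829]), 'tool_rot': array([-7.02004508e-01, -3.06141848e+00,  3.03774951e-03]), 'contact_force': array([ 0.21525252,  0.06275777, -0.2371298 ]), 'wrist_torque': array([-0.01163291, -0.01116434,  0.04675281]), 'opening': 0.08555742172939594}
top 464.4230371091416 [-0.04123657  0.          0.          0.          0.        ] [[ 0.     0.997 -0.081  0.48 ]
 [-1.     0.    -0.003 -0.044]
 [-0.003  0.081  0.997  1.102]
 [ 0.     0.     0.     1.   ]]
side 534.7900766275127 [-0.04463298  0.          0.          0.          0.        ] [[ 0.997  0.028 -0.065  0.503]
 [-0.068  0.624 -0.779 -0.849]
 [ 0.018  0.781  0.624  0.728]
 [ 0.     0.     0.     1.   ]]
```

View pics/top0.png

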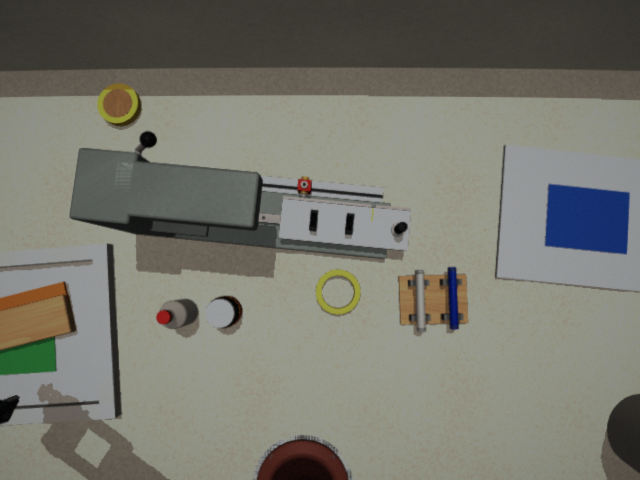

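View pics/side0.png

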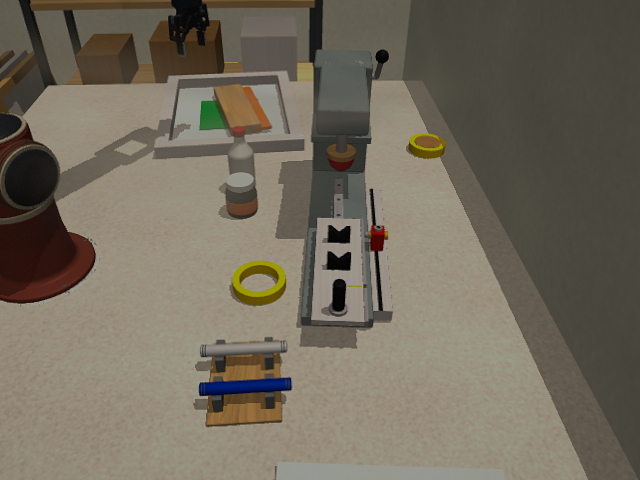

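The top view (up is +x, right is −y) shows the blue barrel at about (454,298), silver at (420,300), the handle at (401,228), V-blocks at (313,220) and (350,224), and the red detent block at (305,185). The tape roll is at (338,292). Next I measure these.

```bash
python3 - <<'E'
from h import *
for n in('top0','side0'):
    im,d,c=load(n); P=cloud(d,c)
    hsv=cv2.cvtColor(im,cv2.COLOR_RGB2HSV)
    m=(hsv[...,0]>110)&(hsv[...,0]<130)&(hsv[...,1]>150)&(d>0)&(P[...,2]>.015)&(P[...,1]>-.45)
    q=P[m]; print(n,'blue n',m.sum())
    # outline edges via minAreaRect on mask
    cnt=max(cv2.findContours(m.astype(np.uint8),cv2.RETR_EXTERNAL,cv2.CHAIN_APPROX_NONE)[0],key=cv2.contourArea)
    print(cv2.minAreaRect(cnt))
    top=np.percentile(q[:,2],90); mu=q.mean(0); 
    w=np.linalg.svd(q[:,:2]-q[:,:2].mean(0),full_matrices=False)[2][0]
    s=(q[:,:2]-mu[:2])@w; print('ztop',top,'mean',mu,'axis',w,'ang',np.degrees(np.arctan2(w[1],w[0])),'len',s.min(),s.max())
im,d,c=load('top0');P=cloud(d,c)
big=cv2.resize(im[150:350,240:500],None,fx=3,fy=3,interpolation=cv2.INTER_CUBIC)
cv2.imwrite('pics/topcrop.png',cv2.cvtColor(big,cv2.COLOR_RGB2BGR))
im,d,c=load('side0')
big=cv2.resize(im[180:440,190:410],None,fx=2.3,fy=2.3,interpolation=cv2.INTER_CUBIC)
cv2.imwrite('pics/sidecrop.png',cv2.cvtColor(big,cv2.COLOR_RGB2BGR))
E
```

```text
top0 blue n 446
((452.54681396484375, 297.99853515625), (60.189369201660156, 8.027331352233887), 88.21009063720703)
ztop 0.049484553849723834 mean [ 0.43297327 -0.33709264  0.04752608] axis [ 0.32514337 -0.94566473] ang -71.02573872113382 len -0.8604290406571183 0.02992275795722426
side0 blue n 1106
((247.51065063476562, 386.2063293457031), (13.034300804138184, 85.7130126953125), 87.0390625)
ztop 0.048688366025176455 mean [ 0.43460135 -0.34601828  0.04539337] axis [0.94359836 0.33109234] ang 19.33508950561062 len -0.06976628198418106 0.3015701358078448
```

View pics/topcrop.png

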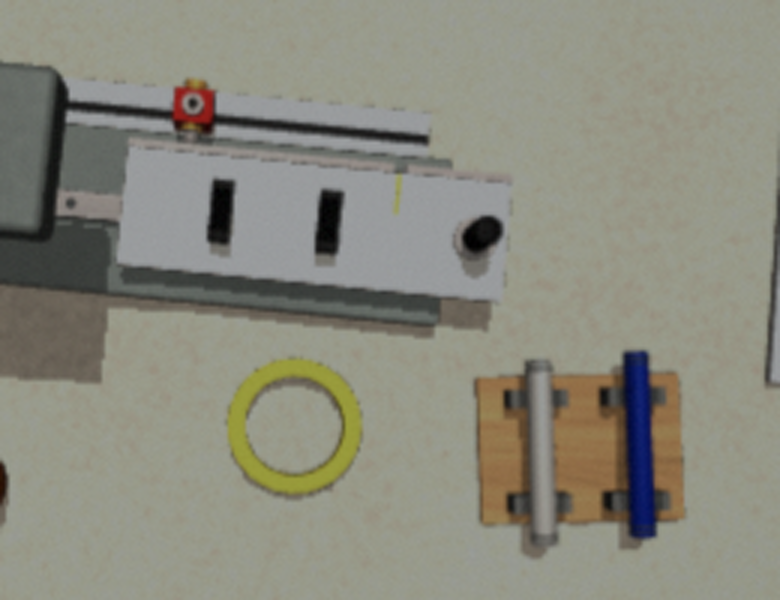

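View pics/sidecrop.png

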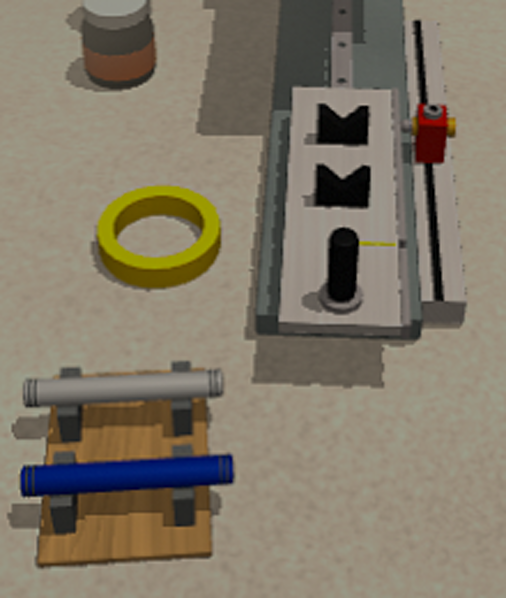

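```bash
python3 - <<'E'
from h import *
def fit(name,q):
    r=cv2.minAreaRect((q[:,:2]*1000).astype(np.float32)); print(' ',name,len(q),'c',np.round(r[0],1),'size',np.round(r[1],1),'ang',round(r[2],2),'z',np.round(np.percentile(q[:,2],[5,50,95]),4),'mean',np.round(q.mean(0),4))
    s=q[:,:2]-q[:,:2].mean(0); w=np.linalg.svd(s,full_matrices=False)[2][0]; print('      svd ang',round(np.degrees(np.arctan2(w[1],w[0]))%180,2))
for n in('top0','side0'):
    im,d,c=load(n); P=cloud(d,c); print(n)
    hsv=cv2.cvtColor(im,cv2.COLOR_RGB2HSV); X,Y,Z=P[...,0],P[...,1],P[...,2]
    box=lambda a,b,e,f:(X>a)&(X<b)&(Y>e)&(Y<f)&(d>0)
    H,S,V=hsv[...,0],hsv[...,1],hsv[...,2]
    fit('blue',P[box(.3,.55,-.42,-.28)&(Z>.025)&(H>110)&(H<130)&(S>150)])
    fit('bluetop',P[box(.3,.55,-.42,-.28)&(Z>.040)&(H>110)&(H<130)&(S>150)])
    fit('silver',P[box(.3,.55,-.32,-.2)&(Z>.041)])
    fit('plate',P[box(.45,.72,-.3,.2)&(abs(Z-.066)<.004)])
    fit('vblk',P[box(.45,.72,-.13,.15)&(Z>.085)&(Z<.105)])
    fit('vblk1',P[box(.45,.72,-.13,-.06)&(Z>.08)&(Z<.105)])
    fit('vblk2',P[box(.45,.72,-.06,.1)&(Z>.08)&(Z<.105)])
    fit('handle',P[box(.45,.72,-.3,-.15)&(Z>.08)&(Z<.14)])
    fit('handletop',P[box(.45,.72,-.3,-.15)&(Z>.124)&(Z<.14)])
    fit('red',P[box(.6,.8,-.1,.1)&((H<8)|(H>172))&(S>150)&(Z>.03)])
    fit('yellow',P[box(.5,.75,-.25,-.05)&(H>22)&(H<35)&(S>100)&(Z>.05)])
    fit('tape',P[box(.35,.52,-.2,.1)&(H>22)&(H<35)&(S>100)&(Z>.01)])
E
```

```text
top0
  blue 444 c [ 435.  -343.2] size [135.4  21. ] ang 0.94 z [0.0425 0.0466 0.0499] mean [ 0.4338 -0.3409  0.0465]
      svd ang 1.11
  bluetop 440 c [ 434.9 -341.5] size [135.4  17.6] ang 0.94 z [0.0427 0.0466 0.0499] mean [ 0.4335 -0.3409  0.0466]
      svd ang 1.22
  silver 555 c [ 461.5 -258. ] size [201.8  56. ] ang 18.21 z [0.0419 0.0465 0.0661] mean [ 0.442  -0.2628  0.0481]
      svd ang 12.32
  plate 4839 c [627.3 -98. ] size [290.4 145.3] ang 84.21 z [0.0631 0.066  0.069 ] mean [ 0.604  -0.0917  0.066 ]
      svd ang 83.79
  vblk 261 c [603.  -65.2] size [95.9 44.1] ang 84.44 z [0.0862 0.0937 0.0994] mean [ 0.6032 -0.0651  0.0932]
      svd ang 84.58
  vblk1 155 c [ 599.2 -105. ] size [15.9 44.1] ang 84.36 z [0.082  0.0919 0.099 ] mean [ 0.599  -0.1048  0.0915]
      svd ang 174.67
  vblk2 172 c [640.2 -18.9] size [113.7  25.1] ang 10.4 z [0.0811 0.0913 0.0992] mean [ 0.6149 -0.0234  0.0906]
      svd ang 11.31
  handle 119 c [ 587.8 -213.9] size [21.1 19.9] ang 43.94 z [0.0885 0.1285 0.1323] mean [ 0.5866 -0.2121  0.1211]
      svd ang 134.69
  handletop 82 c [ 587.8 -2
[... 1405 characters left out ...]
0.0287  0.0888]
      svd ang 9.58
  handle 368 c [ 585.2 -217.2] size [21.5 21.4] ang 24.02 z [0.0832 0.1122 0.1304] mean [ 0.5849 -0.2218  0.1105]
      svd ang 174.05
  handletop 114 c [ 585.7 -217.1] size [20.  20.4] ang 2.71 z [0.1251 0.1292 0.1311] mean [ 0.5854 -0.2183  0.1288]
      svd ang 69.28
  red 410 c [650.1  32. ] size [ 93.9 131.8] ang 3.2 z [0.0355 0.0727 0.1778] mean [0.6601 0.0208 0.0984]
      svd ang 122.54
  yellow 42 c [ 605.4 -168.9] size [117.1  56.1] ang 89.95 z [0.0645 0.0668 0.1117] mean [ 0.6093 -0.1628  0.0746]
      svd ang 74.62
  tape 1149 c [445.6 -83.9] size [103.2 104.9] ang 21.35 z [0.0116 0.0227 0.0254] mean [ 0.4458 -0.0885  0.0209]
      svd ang 94.05
```

```bash
cat > plan.py <<'E'
import sys,json
from h import *
# usage: plan.py x y z yawY_deg N [hand] : straight from measured pose; tool straight down, tool y axis at yaw
def down(yaw):
    a=np.radians(yaw); y=np.array([np.cos(a),np.sin(a),0]); z=np.array([0,0,-1.]); return R.from_matrix(np.stack([np.cross(y,z),y,z],1))
def plan(p0,R0,p1,yaw,N,hand):
    R1=down(yaw); dr=(R0.inv()*R1).as_rotvec()
    p=p0.copy(); Rc=R0; rows=[]
    for i in range(N):
        t=(i+1)/N; tgt=p0+(p1-p0)*t
        tr=np.round(Rc.inv().apply(tgt-p)*100,2); r=np.round(np.degrees(dr/N),2)
        rows.append({"hand":hand,"translation":(tr+0.).tolist(),"delta_rot":(r+0.).tolist()})
        p=p+Rc.apply(tr/100); Rc=Rc*R.from_rotvec(np.radians(r))
    return rows,p,Rc
def show(rows):
    for i in range(0,len(rows),8): print(json.dumps(rows[i:i+8]).replace(' ',''))
if __name__=='__main__':
    o=ctrl.get_obs(); p=o['tool_pos']; Rc=R.from_rotvec(o['tool_rot'])
    m=Rc.as_matrix(); print('t',o['t'],'p',np.round(p,4),'yawY',round(np.degrees(np.arctan2(m[1,1],m[0,1])),2),'zaxis',np.round(m[:,2],4),'F',np.round(o['contact_force'],1),'open',round(o['opening'],4))
    rows=[]
    hand=1.
    for w in sys.argv[1:]:
        x,y,z,yaw,N,hand=[float(v) for v in w.split(',')]
        r,p,Rc=plan(p,Rc,np.array([x,y,z]),yaw,int(N),hand); rows+=r
    show(rows)
E
python3 plan.py .41,.35,.25,25,6,1 .42,0,.25,-30,8,1 .42,-.325,.22,-88.9,8,1
python3 -c "
from h import *
im,d,c=load('top0');P=cloud(d,c)
print(P[310,180],P[312,220],P[200,250],P[215,200], P[330,235:262:4,:2] if 0 else '')"
```

```text
t 0.1 p [0.272  0.5621 0.2069] yawY 64.17 zaxis [-0.001  -0.0016 -1.    ] F [-0.   0.6  0.3] open 0.0855
[{"hand":1.0,"translation":[-3.61,-2.18,-0.72],"delta_rot":[-0.02,0.0,6.53]},{"hand":1.0,"translation":[-3.84,-1.76,-0.71],"delta_rot":[-0.02,0.0,6.53]},{"hand":1.0,"translation":[-4.0,-1.3,-0.72],"delta_rot":[-0.02,0.0,6.53]},{"hand":1.0,"translation":[-4.14,-0.85,-0.71],"delta_rot":[-0.02,0.0,6.53]},{"hand":1.0,"translation":[-4.2,-0.36,-0.72],"delta_rot":[-0.02,0.0,6.53]},{"hand":1.0,"translation":[-4.21,0.11,-0.72],"delta_rot":[-0.02,0.0,6.53]},{"hand":1.0,"translation":[-4.02,-1.73,0.0],"delta_rot":[0.0,0.0,6.87]},{"hand":1.0,"translation":[-4.2,-1.25,0.0],"delta_rot":[0.0,0.0,6.87]}]
[{"hand":1.0,"translation":[-4.31,-0.73,0.0],"delta_rot":[0.0,0.0,6.87]},{"hand":1.0,"translation":[-4.37,-0.21,0.0],"delta_rot":[0.0,0.0,6.87]},{"hand":1.0,"translation":[-4.37,0.32,0.0],"delta_rot":[0.0,0.0,6.87]},{"hand":1.0,"translation":[-4.3,0.83,0.0],"delta_rot":[0.0,0.0,6.87]},{"hand":1.0,"translation":[-4.16,1.35,0.0],"delta_rot":[0.0,0.0,6.87]},{"hand":1.0,"translation":[-3.98,1.83,0.01],"delta_rot":[0.0,0.0,6.87]},{"hand":1.0,"translation":[-3.52,2.03,0.37],"delta_rot":[0.0,0.0,7.37]},{"hand":1.0,"translation":[-3.23,2.46,0.38],"delta_rot":[0.0,0.0,7.37]}]
[{"hand":1.0,"translation":[-2.89,2.86,0.37],"delta_rot":[0.0,0.0,7.37]},{"hand":1.0,"translation":[-2.49,3.2,0.38],"delta_rot":[0.0,0.0,7.37]},{"hand":1.0,"translation":[-2.07,3.5,0.37],"delta_rot":[0.0,0.0,7.37]},{"hand":1.0,"translation":[-1.6,3.74,0.38],"delta_rot":[0.0,0.0,7.37]},{"hand":1.0,"translation":[-1.1,3.9,0.37],"delta_rot":[0.0,0.0,7.37]},{"hand":1.0,"translation":[-0.6,4.02,0.38],"delta_rot":[0.0,0.0,7.37]}]
[0.41179062 0.25687008 0.1115475 ] [0.40584309 0.17749422 0.08340759] [0.61578726 0.0810093  0.29993516] [0.58915237 0.16760885 0.30222044]
```

```bash
python3 -m creep '[{"hand":1,"translation":[-3.6,-2.2,-0.8],"delta_rot":[0,0,6.5]},{"hand":1,"translation":[-3.8,-1.8,-0.8],"delta_rot":[0,0,6.5]},{"hand":1,"translation":[-4.0,-1.3,-0.8],"delta_rot":[0,0,6.5]},{"hand":1,"translation":[-4.1,-0.9,-0.8],"delta_rot":[0,0,6.5]},{"hand":1,"translation":[-4.2,-0.4,-0.8],"delta_rot":[0,0,6.5]},{"hand":1,"translation":[-4.2,0.1,-0.5],"delta_rot":[0,0,6.5]},{"hand":1,"translation":[-4.0,-1.7,0],"delta_rot":[0,0,7]},{"hand":1,"translation":[-4.2,-1.2,0],"delta_rot":[0,0,7]}]' 60
python3 plan.py .42,0,.25,-30,6,1 .42,-.325,.22,-88.9,8,1
```

```text
t: 1.1
tool_pos: [0.412, 0.2616, 0.2525]
tool_rot: [-1.999, -2.423, 0.001]
contact_force: [0.3, -0.5, -0.7]
opening: 0.0858
t 1.1 p [0.412  0.2616 0.2525] yawY 10.94 zaxis [-7.e-04 -4.e-04 -1.e+00] F [ 0.3 -0.5 -0.7] open 0.0858
[{"hand":1.0,"translation":[-4.31,-0.7,0.04],"delta_rot":[-0.01,0.01,6.82]},{"hand":1.0,"translation":[-4.35,-0.18,0.05],"delta_rot":[-0.01,0.01,6.82]},{"hand":1.0,"translation":[-4.35,0.34,0.04],"delta_rot":[-0.01,0.01,6.82]},{"hand":1.0,"translation":[-4.28,0.86,0.04],"delta_rot":[-0.01,0.01,6.82]},{"hand":1.0,"translation":[-4.15,1.35,0.04],"delta_rot":[-0.01,0.01,6.82]},{"hand":1.0,"translation":[-3.95,1.84,0.04],"delta_rot":[-0.01,0.01,6.82]},{"hand":1.0,"translation":[-3.52,2.03,0.37],"delta_rot":[0.0,0.0,7.37]},{"hand":1.0,"translation":[-3.23,2.46,0.38],"delta_rot":[0.0,0.0,7.37]}]
[{"hand":1.0,"translation":[-2.89,2.86,0.37],"delta_rot":[0.0,0.0,7.37]},{"hand":1.0,"translation":[-2.49,3.21,0.37],"delta_rot":[0.0,0.0,7.37]},{"hand":1.0,"translation":[-2.07,3.5,0.38],"delta_rot":[0.0,0.0,7.37]},{"hand":1.0,"translation":[-1.6,3.73,0.37],"delta_rot":[0.0,0.0,7.37]},{"hand":1.0,"translation":[-1.1,3.91,0.37],"delta_rot":[0.0,0.0,7.37]},{"hand":1.0,"translation":[-0.6,4.02,0.38],"delta_rot":[0.0,0.0,7.37]}]
```

```bash
python3 -m creep '[{"hand":1,"translation":[-4.3,-0.7,0],"delta_rot":[0,0,6.8]},{"hand":1,"translation":[-4.3,-0.2,0],"delta_rot":[0,0,6.8]},{"hand":1,"translation":[-4.3,0.3,0],"delta_rot":[0,0,6.8]},{"hand":1,"translation":[-4.3,0.9,0],"delta_rot":[0,0,6.8]},{"hand":1,"translation":[-4.1,1.3,0],"delta_rot":[0,0,6.8]},{"hand":1,"translation":[-4.0,1.8,0],"delta_rot":[0,0,6.8]},{"hand":1,"translation":[-3.5,2.0,0.4],"delta_rot":[0,0,7.4]},{"hand":1,"translation":[-3.2,2.5,0.4],"delta_rot":[0,0,7.4]}]'
python3 -m creep '[{"hand":1,"translation":[-2.9,2.9,0.4],"delta_rot":[0,0,7.4]},{"hand":1,"translation":[-2.5,3.2,0.4],"delta_rot":[0,0,7.4]},{"hand":1,"translation":[-2.1,3.5,0.4],"delta_rot":[0,0,7.4]},{"hand":1,"translation":[-1.6,3.7,0.4],"delta_rot":[0,0,7.4]},{"hand":1,"translation":[-1.1,3.9,0.4],"delta_rot":[0,0,7.4]},{"hand":1,"translation":[-0.6,4.0,0.4],"delta_rot":[0,0,7.3]},{"hand":1,"translation":[0,0,0],"delta_rot":[0,0,0]},{"hand":1,"translation":[0,0,0],"delta_rot":[0,0,0]}]'
python3 - <<'E'
from h import *
im,d,c=grab('wrist','w1'); print(np.round(c['T'],3)); print(ctrl.get_obs()['tool_pos'])
E
```

```text
t: 2.1
tool_pos: [0.4206, -0.0795, 0.2445]
tool_rot: [-2.899, -1.21, 0.0]
contact_force: [0.4, 0.8, 0.2]
opening: 0.0855
t: 3.1
tool_pos: [0.4214, -0.3214, 0.2205]
tool_rot: [-3.14, -0.036, 0.001]
contact_force: [-0.1, -0.2, 0.3]
opening: 0.0851
[[ 0.022  0.955  0.296  0.497]
 [-1.     0.022  0.006 -0.319]
 [-0.001 -0.296  0.955  0.385]
 [ 0.     0.     0.     1.   ]]
[ 0.42158155 -0.321087    0.22081465]
```

View pics/w1.png

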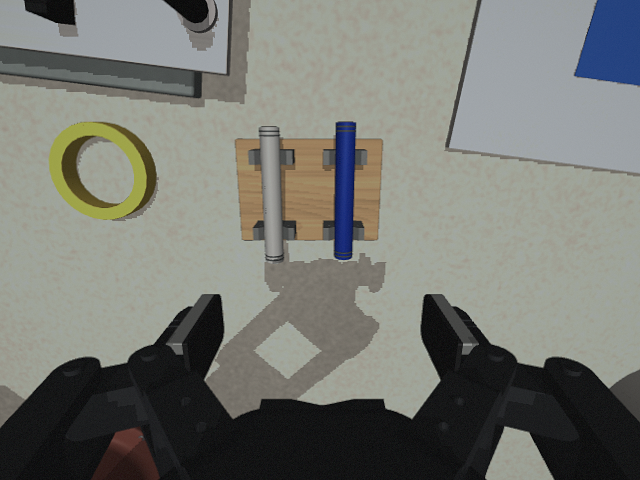

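```bash
python3 - <<'E'
from h import *
im,d,c=load('w1'); P=cloud(d,c)
hsv=cv2.cvtColor(im,cv2.COLOR_RGB2HSV);H,S,V=[hsv[...,i] for i in range(3)]
X,Y,Z=P[...,0],P[...,1],P[...,2]
m=(H>110)&(H<130)&(S>150)&(abs(X-.43)<.1)&(abs(Y+.34)<.04)&(Z>.02)
q=P[m]; print(m.sum(),np.round(np.percentile(q[:,2],[5,50,98]),4))
# silhouette: mask bounds per row -> axis line with plane z=.038..
cnt=max(cv2.findContours(m.astype(np.uint8),cv2.RETR_EXTERNAL,cv2.CHAIN_APPROX_NONE)[0],key=cv2.contourArea)
b=cv2.boxPoints(cv2.minAreaRect(cnt)); r=cv2.minAreaRect(cnt); print(r)
print(np.round(at_z(c,*r[0],.043),4))
for y0 in (135,160,190,220,250):
    xs=np.where(m[y0])[0]; print(y0,xs.min(),xs.max(),np.round(at_z(c,(xs.min()+xs.max())/2,y0,.044),4))
ys=np.where(m.any(1))[0]; print(ys.min(),ys.max(), at_z(c,346,ys.min()-.5,.04), at_z(c,344,ys.max()+.5,.04))
t=q[q[:,2]>np.percentile(q[:,2],50)]; print('top mean',t.mean(0)); w=np.linalg.svd(t-t.mean(0))[2][0] if len(t)<5000 else 0; print(w)
print('x range',q[:,0].min(),q[:,0].max())
E
python3 plan.py .4335,-.344,.11,-88.9,4,.8
```

```text
2349 [0.0418 0.0457 0.0482]
((344.3135681152344, 191.93458557128906), (18.466495513916016, 120.15719604492188), 0.8951737284660339)
[ 0.4367 -0.3431  0.043 ]
135 336 354 [ 0.4922 -0.3414  0.044 ]
160 336 354 [ 0.4685 -0.3424  0.044 ]
190 336 352 [ 0.4388 -0.3427  0.044 ]
220 335 352 [ 0.4075 -0.3435  0.044 ]
250 335 351 [ 0.3744 -0.3443  0.044 ]
21 412 [ 0.59048386 -0.33845936  0.04      ] [ 0.15340633 -0.35487779  0.04      ]
top mean [ 0.43874019 -0.34243869  0.05067139]
[-0.85123095 -0.04810389 -0.52258193]
x range 0.3647675374841246 0.5042713351120379
t 3.15 p [ 0.4216 -0.3211  0.2208] yawY -88.65 zaxis [-2.e-04  6.e-04 -1.e+00] F [-0.7 -0.6 -0. ] open 0.0854
[{"hand":0.8,"translation":[0.28,0.58,2.77],"delta_rot":[-0.01,0.0,0.06]},{"hand":0.8,"translation":[0.29,0.58,2.77],"delta_rot":[-0.01,0.0,0.06]},{"hand":0.8,"translation":[0.29,0.58,2.77],"delta_rot":[-0.01,0.0,0.06]},{"hand":0.8,"translation":[0.28,0.58,2.77],"delta_rot":[-0.01,0.0,0.06]}]
```

```bash
python3 -m creep '[{"hand":0.8,"translation":[0.3,0.6,3],"delta_rot":[0,0,0]},{"hand":0.8,"translation":[0.3,0.6,3],"delta_rot":[0,0,0]},{"hand":0.8,"translation":[0.3,0.5,3],"delta_rot":[0,0,0]},{"hand":0.8,"translation":[0.3,0.5,3],"delta_rot":[0,0,0]},{"hand":0.8,"translation":[0,0,0],"delta_rot":[0,0,0]}]'
python3 plan.py .4345,-.343,.027,-88.65,4,.8
```

```text
t: 3.78
tool_pos: [0.4329, -0.3412, 0.0984]
tool_rot: [-3.137, -0.037, 0.006]
contact_force: [0.7, -1.1, 0.7]
opening: 0.0686
t 3.775 p [ 0.4329 -0.3412  0.0984] yawY -88.63 zaxis [-0.0038  0.0041 -1.    ] F [ 0.7 -1.1  0.7] open 0.0686
[{"hand":0.8,"translation":[0.05,0.05,1.79],"delta_rot":[-0.06,0.05,0.0]},{"hand":0.8,"translation":[0.04,0.05,1.78],"delta_rot":[-0.06,0.05,0.0]},{"hand":0.8,"translation":[0.04,0.05,1.79],"delta_rot":[-0.06,0.05,0.0]},{"hand":0.8,"translation":[0.05,0.05,1.78],"delta_rot":[-0.06,0.05,0.0]}]
```

```bash
python3 -m creep '[{"hand":0.8,"translation":[0.1,0.1,1.8],"delta_rot":[0,0,0]},{"hand":0.8,"translation":[0,0.1,1.8],"delta_rot":[0,0,0]},{"hand":0.8,"translation":[0,0,1.8],"delta_rot":[0,0,0]},{"hand":0.8,"translation":[0,0,1.7],"delta_rot":[0,0,0]},{"hand":0.8,"translation":[0,0,0],"delta_rot":[0,0,0]},{"hand":0.8,"translation":[0,0,0],"delta_rot":[0,0,0]}]'
python3 - <<'E'
from h import *
o=ctrl.get_obs();print(o['tool_pos'],R.from_rotvec(o['tool_rot']).as_matrix()[:,2],o['contact_force'])
grab('wrist','w2')
E
```

```text
t: 4.53
tool_pos: [0.4353, -0.346, 0.0303]
tool_rot: [3.141, 0.035, 0.001]
contact_force: [0.2, 0.6, -0.3]
opening: 0.0682
[ 0.43531585 -0.34595922  0.03026103] [ 3.66037933e-04 -3.82353981e-04 -9.99999860e-01] [ 0.21393498  0.55727963 -0.30892735]
```

View pics/w2.png

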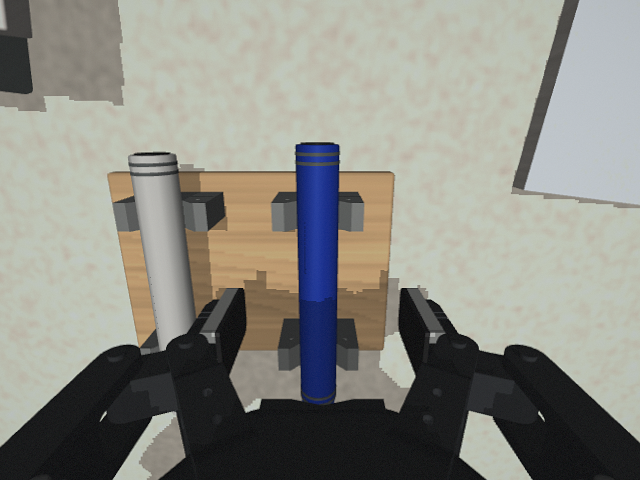

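```bash
python3 -m creep '[{"hand":0.8,"translation":[0,-0.2,0.3],"delta_rot":[0,0,0]},{"hand":0.5,"translation":[0,0,0],"delta_rot":[0,0,0]},{"hand":0.1,"translation":[0,0,0],"delta_rot":[0,0,0]},{"hand":0.1,"translation":[0,0,0],"delta_rot":[0,0,0]},{"hand":0.1,"translation":[0,0,0],"delta_rot":[0,0,0]},{"hand":0.1,"translation":[0,0,0],"delta_rot":[0,0,0]}]' 50
```

```text
t: 5.32
tool_pos: [0.4351, -0.3437, 0.027]
tool_rot: [3.141, 0.035, 0.0]
contact_force: [-0.4, -0.9, -0.9]
opening: 0.0086
```

```bash
python3 -m creep '[{"hand":0.1,"translation":[0,0,0],"delta_rot":[0,0,0]},{"hand":0.1,"translation":[0,0,0],"delta_rot":[0,0,0]},{"hand":0.1,"translation":[0,0,0],"delta_rot":[0,0,0]}]'
python3 - <<'E'
from h import *
o=ctrl.get_obs();print(o['tool_pos'],R.from_rotvec(o['tool_rot']).as_matrix()[:,2],o['contact_force'])
grab('wrist','w3')
E
```

```text
t: 5.7
tool_pos: [0.4351, -0.3437, 0.027]
tool_rot: [3.141, 0.035, 0.0]
contact_force: [-0.7, 0.7, 0.2]
opening: 0.0088
[ 0.43506635 -0.34368242  0.02702236] [ 4.74044352e-05 -3.98180496e-05 -9.99999998e-01] [-0.71974229  0.71255479  0.1754365 ]
```

View pics/w3.png

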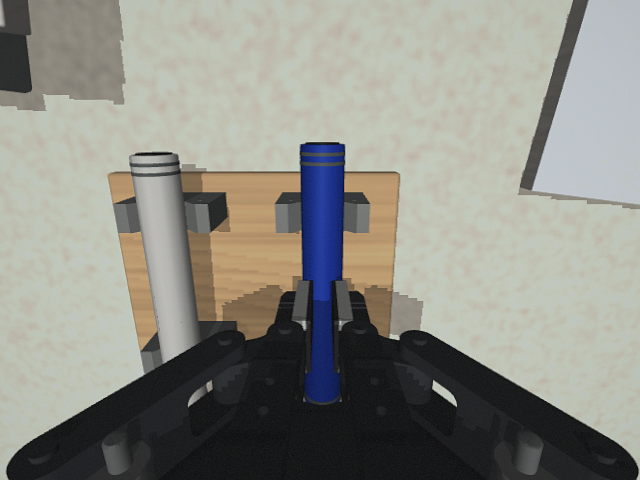

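```bash
python3 - <<'E'
from h import *
im,d,c=load('w3')
big=cv2.resize(im[270:420,230:420],None,fx=4,fy=4,interpolation=cv2.INTER_CUBIC)
big=np.clip(big.astype(float)*1.8,0,255).astype(np.uint8)
cv2.imwrite('pics/w3c.png',cv2.cvtColor(big,cv2.COLOR_RGB2BGR))
print(np.round(d[285:410:8,290:360:5],3))
im,d,c=grab('side','side3')
big=cv2.resize(im[260:450,150:350],None,fx=4,fy=3,interpolation=cv2.INTER_CUBIC)
cv2.imwrite('pics/side3c.png',cv2.cvtColor(big,cv2.COLOR_RGB2BGR))
E
```

```text
[[0.202 0.203 0.146 0.147 0.147 0.159 0.16  0.16  0.16  0.146 0.146 0.148
  0.203 0.203]
 [0.148 0.148 0.139 0.141 0.14  0.16  0.159 0.161 0.162 0.14  0.14  0.139
  0.148 0.147]
 [0.14  0.134 0.134 0.133 0.134 0.162 0.161 0.161 0.161 0.132 0.133 0.134
  0.142 0.141]
 [0.136 0.127 0.128 0.127 0.127 0.163 0.163 0.162 0.163 0.127 0.127 0.126
  0.127 0.135]
 [0.13  0.122 0.122 0.122 0.126 0.165 0.163 0.164 0.165 0.123 0.122 0.121
  0.121 0.13 ]
 [0.113 0.116 0.115 0.12  0.125 0.165 0.166 0.164 0.166 0.12  0.12  0.115
  0.114 0.112]
 [0.111 0.11  0.111 0.122 0.126 0.168 0.167 0.167 0.167 0.121 0.12  0.11
  0.111 0.11 ]
 [0.107 0.107 0.107 0.121 0.126 0.168 0.167 0.167 0.169 0.123 0.115 0.105
  0.106 0.106]
 [0.103 0.103 0.102 0.122 0.126 0.169 0.168 0.169 0.171 0.123 0.112 0.103
  0.103 0.102]
 [0.092 0.092 0.102 0.121 0.126 0.172 0.171 0.171 0.171 0.125 0.113 0.098
  0.092 0.092]
 [0.089 0.088 0.101 0.121 0.127 0.173 0.172 0.173 0.172 0.125 0.115 0.093
  0.089 0.087]
 [0.085 0.085 0.114 0.18  0.177 0.174 0.174 0.173 0.174 0.178 0.115 0.095
  0.086 0.085]
 [0.081 0.085 0.113 0.181 0.178 0.174 0.175 0.174 0.175 0.179 0.116 0.094
  0.083 0.083]
 [0.079 0.085 0.114 0.182 0.178 0.177 0.177 0.177 0.178 0.18  0.116 0.094
  0.081 0.079]
 [0.078 0.09  0.11  0.185 0.18  0.179 0.179 0.179 0.181 0.183 0.117 0.095
  0.08  0.078]
 [0.075 0.084 0.085 0.083 0.084 0.084 0.083 0.084 0.084 0.083 0.084 0.083
  0.081 0.075]]
```

View pics/w3c.png

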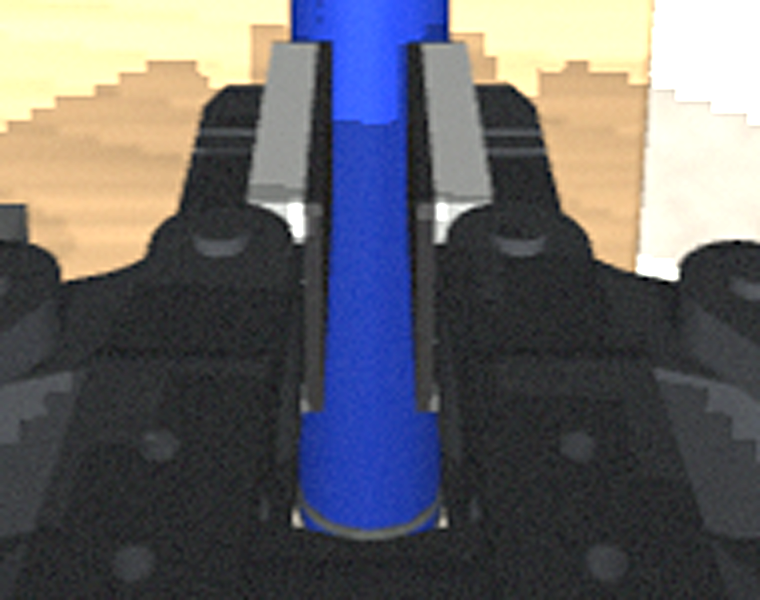

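View pics/side3c.png

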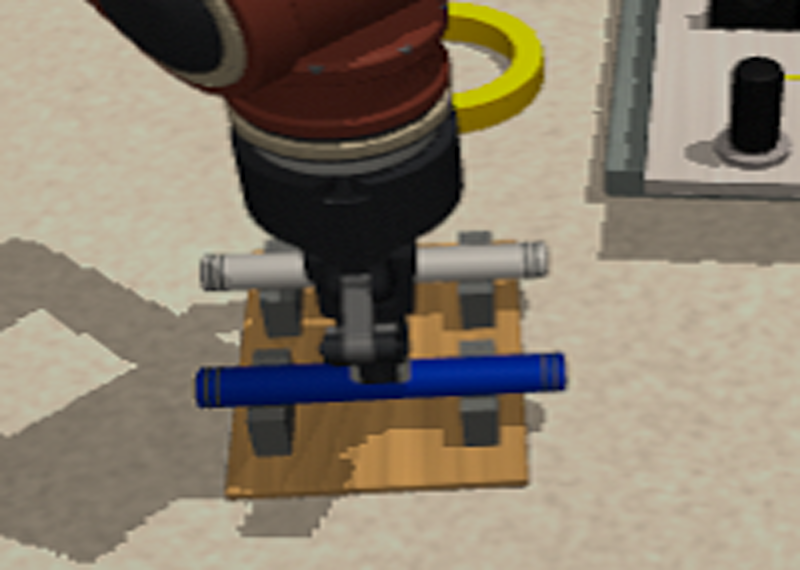

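```bash
python3 - <<'E'
from h import *
im,d,c=load('w3'); P=cloud(d,c)
print('barrel',P[200,322],P[290,322],P[370,322]); print('wood',P[250,380])
for v in (280,283,286,290,300,320): print(v,np.round(P[v,[300,305,345,350]],4).tolist())
print('cam',np.array(c['T'])[:3,3])
im,d,c=load('w2'); P=cloud(d,c)
print('open: barrel',P[200,318],'padtips',P[292,235],P[292,405],P[300,238],'wood',P[250,380])
im,d,c=load('side3'); P=cloud(d,c)
for v in range(378,392,1): print(v,[ (np.round(P[v,u],4).tolist(), im[v,u].tolist()) for u in (244,)])
o=ctrl.get_obs();print(o['opening'],o['effort'],o['q'])
E
```

```text
barrel [ 0.48104049 -0.34220207  0.04577656] [ 0.43863915 -0.34312355  0.04754587] [ 0.39328256 -0.34411076  0.04686536]
wood [ 0.44458932 -0.37657759  0.00676838]
280 [[0.4246, -0.3303, 0.0066], [0.4414, -0.3349, 0.0428], [0.4256, -0.3571, 0.0076], [0.4255, -0.36, 0.0073]]
283 [[0.4457, -0.3333, 0.0553], [0.4458, -0.3355, 0.0554], [0.4463, -0.3531, 0.0557], [0.4239, -0.3601, 0.0081]]
286 [[0.4462, -0.3335, 0.0593], [0.4457, -0.3356, 0.0583], [0.446, -0.3529, 0.0581], [0.4217, -0.3602, 0.0075]]
290 [[0.4456, -0.3337, 0.062], [0.4458, -0.3358, 0.0623], [0.4464, -0.3526, 0.0627], [0.419, -0.3604, 0.0072]]
300 [[0.446, -0.3343, 0.0716], [0.4461, -0.3362, 0.0716], [0.4466, -0.352, 0.0718], [0.4424, -0.3548, 0.0639]]
320 [[0.4458, -0.3352, 0.0859], [0.4456, -0.3369, 0.0855], [0.4463, -0.3511, 0.0861], [0.4463, -0.3528, 0.0861]]
cam [ 0.51039788 -0.34148014  0.19192249]
open: barrel [ 0.4808531  -0.3427089   0.04700182] padtips [ 0.4456114  -0.30916599  0.06773438] [ 0.44739607 -0.37944468  0.06830598] [ 0.44459329 -0.31151042  0.07265382] wood [ 0.44400207 -0.37931467  0.00761772]
378 [([
[... 174 characters left out ...]
 18, 18])]
382 [([0.4339, -0.3612, 0.072], [19, 20, 22])]
383 [([0.4337, -0.3612, 0.0696], [19, 19, 20])]
384 [([0.433, -0.3576, 0.0624], [20, 22, 22])]
385 [([0.4332, -0.36, 0.0632], [20, 20, 21])]
386 [([0.4332, -0.3613, 0.0625], [20, 20, 19])]
387 [([0.4328, -0.3597, 0.0579], [14, 18, 30])]
388 [([0.4314, -0.3511, 0.0436], [2, 21, 88])]
389 [([0.4312, -0.3514, 0.0415], [0, 21, 92])]
390 [([0.4312, -0.3527, 0.0408], [1, 20, 84])]
391 [([0.4311, -0.3533, 0.039], [0, 17, 76])]
0.008295885314850364 [-1.49473658e-05 -3.52671647e+01 -3.21756184e+01 -2.69159551e-05
  4.67302725e-04  9.35442358e-06] [-8.02836730e-01  7.02035007e-02  1.91568308e+00 -2.50317532e-06
  1.15569490e+00  7.45774672e-01]
```

```bash
python3 - <<'E'
from h import *
for n in('w2','w3'):
    im,d,c=load(n); P=cloud(d,c)
    for v in (390,398,402,406,415,430,460): print(n,v,np.round(P[v,[300,322,345]],3).tolist(), d[v,322])
T=np.array(ctrl.calibration('wrist')['T']); o=ctrl.get_obs()
Rt=R.from_rotvec(o['tool_rot']).as_matrix(); print('cam in tool',Rt.T@(T[:3,3]-o['tool_pos']), np.round(Rt.T@T[:3,:3],3))
# side view gripper profile: lowest/extent
E
```

```text
w2 390 [[0.372, -0.335, 0.041], [0.377, -0.347, 0.046], [0.336, -0.364, -0.0]] 0.18183284
w2 398 [[0.328, -0.332, -0.001], [0.373, -0.347, 0.047], [0.329, -0.364, -0.001]] 0.18164113
w2 402 [[0.446, -0.34, 0.127], [0.37, -0.347, 0.046], [0.446, -0.351, 0.126]] 0.1840264
w2 406 [[0.445, -0.34, 0.127], [0.446, -0.345, 0.128], [0.444, -0.351, 0.126]] 0.08306716
w2 415 [[0.446, -0.34, 0.131], [0.447, -0.345, 0.132], [0.446, -0.351, 0.131]] 0.079201765
w2 430 [[0.446, -0.34, 0.136], [0.447, -0.345, 0.136], [0.446, -0.35, 0.136]] 0.07563281
w2 460 [[0.446, -0.341, 0.143], [0.446, -0.345, 0.143], [0.446, -0.35, 0.143]] 0.06898497
w3 390 [[0.427, -0.336, 0.099], [0.381, -0.344, 0.047], [0.442, -0.349, 0.115]] 0.1768887
w3 398 [[0.427, -0.336, 0.103], [0.376, -0.344, 0.048], [0.438, -0.35, 0.114]] 0.17750363
w3 402 [[0.445, -0.337, 0.123], [0.374, -0.345, 0.048], [0.445, -0.349, 0.122]] 0.1782372
w3 406 [[0.445, -0.338, 0.125], [0.446, -0.343, 0.125], [0.446, -0.349, 0.125]] 0.08269938
w3 415 [[0.446, -0.338, 0.128], [0.446, -0.343, 0.128], [0.446, -0.348, 0.128]] 0.080497056
w3 430 [[0.51, -0.341, 0.192], [0.446, -0.343, 0.133], [0.447, -0.348, 0.133]] 0.0756003
w3 460 [[0.446, -0.338, 0.139], [0.445, -0.343, 0.139], [0.447, -0.348, 0.14]] 0.07022097
cam in tool [ 0.07538587 -0.00052285 -0.16490444] [[-0.     0.955  0.295]
 [ 1.     0.001 -0.   ]
 [-0.     0.295 -0.955]]
```

The fingers closed above the barrel. Both the wrist and side cameras put the pad tips at z≈0.055, but the TCP reads 0.027, so the real tips sit about 35 mm higher than the stated tool geometry. I'll trust the cameras, reopen and go lower.

```bash
python3 -m creep '[{"hand":0.8,"translation":[0,0,0],"delta_rot":[0,0,0]},{"hand":0.8,"translation":[0,0,0],"delta_rot":[0,0,0]},{"hand":0.8,"translation":[0,0,0],"delta_rot":[0,0,0]},{"hand":0.8,"translation":[0,0,0],"delta_rot":[0,0,0]},{"hand":0.8,"translation":[0,0,1.0],"delta_rot":[0,0,0]},{"hand":0.8,"translation":[0,0,1.0],"delta_rot":[0,0,0]},{"hand":0.8,"translation":[0,0,0.8],"delta_rot":[0,0,0]},{"hand":0.8,"translation":[0,0,0],"delta_rot":[0,0,0]}]' 50
python3 - <<'E'
from h import *
o=ctrl.get_obs();print(o['tool_pos'],R.from_rotvec(o['tool_rot']).as_matrix()[:,2],o['contact_force'],o['opening'])
im,d,c=grab('wrist','w4')
P=cloud(d,c)
for v in range(285,305,3): print(v,np.round(P[v,[228,235,405,412]],4).tolist())
im,d,c=grab('side','side4')
big=cv2.resize(im[260:450,150:350],None,fx=4,fy=3,interpolation=cv2.INTER_CUBIC)
cv2.imwrite('pics/side4c.png',cv2.cvtColor(big,cv2.COLOR_RGB2BGR))
E
```

```text
t: 6.8
tool_pos: [0.4343, -0.3429, -0.0024]
tool_rot: [-3.14, -0.035, 0.003]
contact_force: [0.6, 0.0, -0.1]
opening: 0.0683
[ 0.43430526 -0.34290335 -0.00239035] [-0.00172244  0.001836   -0.99999683] [ 0.58576161  0.03656905 -0.13924163] 0.06826375115254726
285 [[0.4342, -0.2953, 0.0073], [0.4344, -0.2989, 0.0076], [0.4364, -0.3839, 0.0077], [0.4321, -0.3902, -0.0015]]
288 [[0.4444, -0.3022, 0.031], [0.4446, -0.3053, 0.0314], [0.4463, -0.3775, 0.0314], [0.4465, -0.3804, 0.0317]]
291 [[0.4447, -0.3031, 0.0344], [0.4449, -0.3061, 0.0346], [0.4464, -0.3767, 0.0346], [0.4468, -0.3794, 0.0352]]
294 [[0.4455, -0.3043, 0.0386], [0.4447, -0.3067, 0.037], [0.4461, -0.3763, 0.0366], [0.4468, -0.3788, 0.0379]]
297 [[0.4445, -0.3044, 0.0394], [0.4447, -0.3073, 0.0395], [0.4453, -0.3761, 0.0377], [0.4468, -0.3781, 0.0405]]
300 [[0.4451, -0.3054, 0.0429], [0.4451, -0.3081, 0.0428], [0.4442, -0.3761, 0.0382], [0.4466, -0.3776, 0.0426]]
303 [[0.4446, -0.3058, 0.0444], [0.4444, -0.3083, 0.0438], [0.4427, -0.3763, 0.038], [0.4468, -0.3768, 0.0455]]
```

View pics/w4.png

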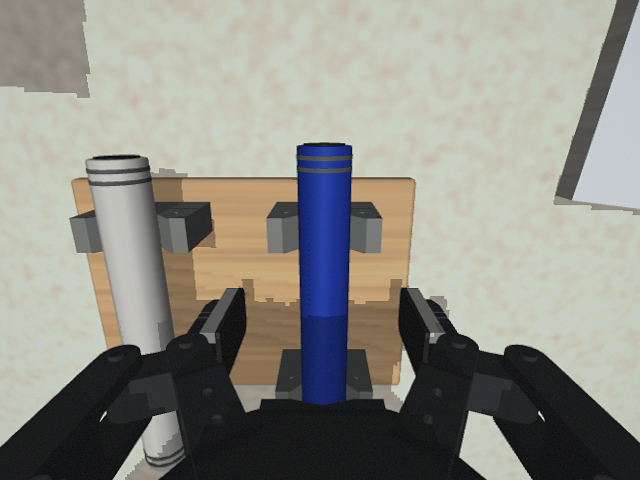

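View pics/side4c.png

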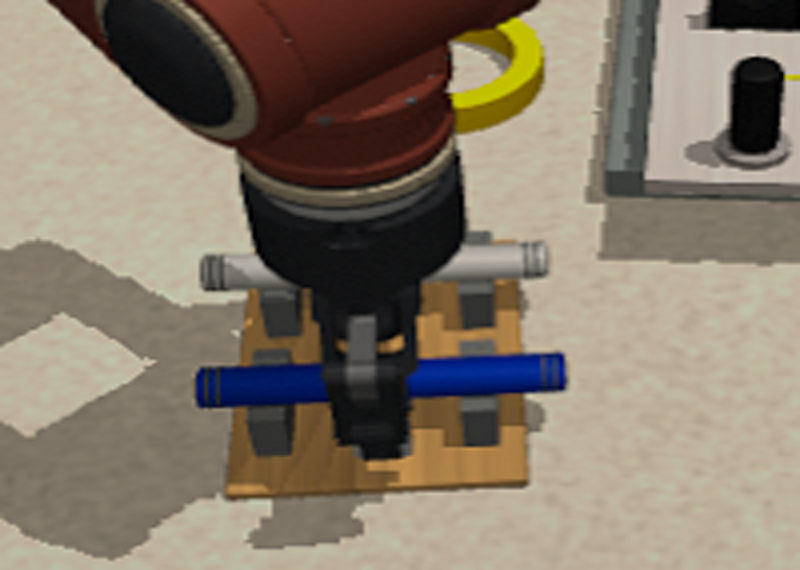

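```bash
python3 -m creep '[{"hand":0.5,"translation":[0,0,0],"delta_rot":[0,0,0]},{"hand":0.1,"translation":[0,0,0],"delta_rot":[0,0,0]},{"hand":0.1,"translation":[0,0,0],"delta_rot":[0,0,0]},{"hand":0.1,"translation":[0,0,0],"delta_rot":[0,0,0]},{"hand":0.1,"translation":[0,0,0],"delta_rot":[0,0,0]},{"hand":0.1,"translation":[0,0,0],"delta_rot":[0,0,0]}]' 50
python3 - <<'E'
from h import *
o=ctrl.get_obs();print(o['tool_pos'],R.from_rotvec(o['tool_rot']).as_matrix()[:,2],o['contact_force'],o['opening'])
im,d,c=grab('wrist','w5')
P=cloud(d,c)
for v in range(270,292,3): print(v,np.round(P[v,[290,295,350,355]],4).tolist())
E
```

```text
t: 7.65
tool_pos: [0.4353, -0.3438, -0.0005]
tool_rot: [3.141, 0.035, 0.0]
contact_force: [-1.3, 2.4, 5.2]
opening: 0.0184
[ 0.43525377 -0.34376884 -0.00052171] [ 2.96501494e-04 -1.23802379e-04 -9.99999948e-01] [-1.30223946  2.39369493  5.24615051] 0.01838197960529674
270 [[0.4434, -0.3272, 0.0077], [0.443, -0.3296, 0.0067], [0.4439, -0.3571, 0.0074], [0.4438, -0.3596, 0.0072]]
273 [[0.4416, -0.3271, 0.0074], [0.4415, -0.3296, 0.007], [0.4417, -0.3573, 0.0062], [0.4424, -0.3597, 0.0076]]
276 [[0.4397, -0.3271, 0.0069], [0.4398, -0.3296, 0.007], [0.4405, -0.3573, 0.0072], [0.4408, -0.3597, 0.0076]]
279 [[0.4383, -0.3271, 0.0073], [0.4382, -0.3296, 0.007], [0.4392, -0.3573, 0.008], [0.4385, -0.36, 0.0062]]
282 [[0.446, -0.3289, 0.0272], [0.4461, -0.3311, 0.0274], [0.447, -0.3553, 0.0282], [0.4471, -0.3575, 0.0282]]
285 [[0.446, -0.3292, 0.0303], [0.4467, -0.3315, 0.0316], [0.4467, -0.3551, 0.0304], [0.4477, -0.3571, 0.0325]]
288 [[0.4463, -0.3295, 0.0337], [0.4461, -0.3316, 0.0333], [0.4462, -0.355, 0.0325], [0.4468, -0.357, 0.0335]]
291 [[0.4462, -0.3297, 0.0364], [0.4458, -0.3317, 0.0354], [0.4467, -0.3547, 0.0363], [0.4466, -0.3568, 0.0359]]
```

View pics/w5.png

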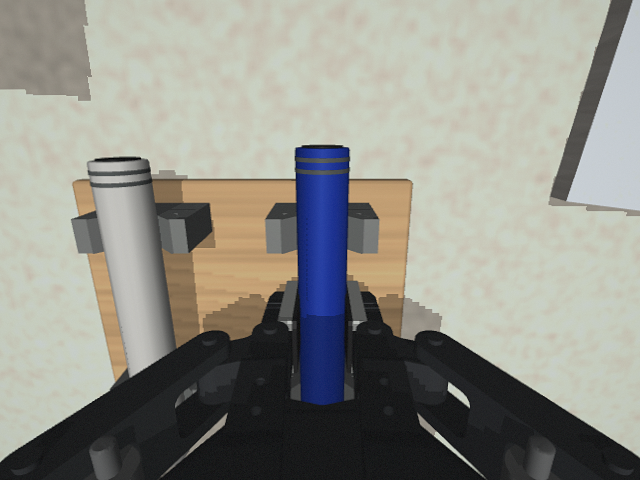

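```bash
python3 plan.py .4353,-.3438,.09,-88.65,4,.1 .6,-.085,.15,-5.5,12,.1
```

```text
t 7.7 p [ 0.4353 -0.3438 -0.0005] yawY -88.73 zaxis [ 3.e-04 -1.e-04 -1.e+00] F [-2.   2.3  5.1] open 0.0182
[{"hand":0.1,"translation":[0.0,0.0,-2.26],"delta_rot":[0.0,0.0,-0.02]},{"hand":0.1,"translation":[0.0,0.0,-2.27],"delta_rot":[0.0,0.0,-0.02]},{"hand":0.1,"translation":[0.01,0.0,-2.26],"delta_rot":[0.0,0.0,-0.02]},{"hand":0.1,"translation":[0.0,0.0,-2.26],"delta_rot":[0.0,0.0,-0.02]},{"hand":0.1,"translation":[1.42,-2.12,-0.5],"delta_rot":[0.0,0.0,-6.93]},{"hand":0.1,"translation":[1.67,-1.94,-0.5],"delta_rot":[0.0,0.0,-6.93]},{"hand":0.1,"translation":[1.89,-1.72,-0.5],"delta_rot":[0.0,0.0,-6.93]},{"hand":0.1,"translation":[2.09,-1.48,-0.5],"delta_rot":[0.0,0.0,-6.93]}]
[{"hand":0.1,"translation":[2.24,-1.22,-0.5],"delta_rot":[0.0,0.0,-6.93]},{"hand":0.1,"translation":[2.38,-0.94,-0.5],"delta_rot":[0.0,0.0,-6.93]},{"hand":0.1,"translation":[2.47,-0.64,-0.5],"delta_rot":[0.0,0.0,-6.93]},{"hand":0.1,"translation":[2.54,-0.34,-0.5],"delta_rot":[0.0,0.0,-6.93]},{"hand":0.1,"translation":[2.55,-0.03,-0.5],"delta_rot":[0.0,0.0,-6.93]},{"hand":0.1,"translation":[2.54,0.27,-0.5],"delta_rot":[0.0,0.0,-6.93]},{"hand":0.1,"translation":[2.49,0.58,-0.5],"delta_rot":[0.0,0.0,-6.93]},{"hand":0.1,"translation":[2.4,0.88,-0.5],"delta_rot":[0.0,0.0,-6.93]}]
```

```bash
python3 -m creep '[{"hand":0.1,"translation":[0,0,-1.5],"delta_rot":[0,0,0]},{"hand":0.1,"translation":[0,0,-2.5],"delta_rot":[0,0,0]},{"hand":0.1,"translation":[0,0,-2.5],"delta_rot":[0,0,0]},{"hand":0.1,"translation":[0,0,-2.5],"delta_rot":[0,0,0]},{"hand":0.1,"translation":[1.4,-2.1,-0.5],"delta_rot":[0,0,-7]},{"hand":0.1,"translation":[1.7,-1.9,-0.5],"delta_rot":[0,0,-7]},{"hand":0.1,"translation":[1.9,-1.7,-0.5],"delta_rot":[0,0,-7]},{"hand":0.1,"translation":[2.1,-1.5,-0.5],"delta_rot":[0,0,-7]}]' 60
python3 -m creep '[{"hand":0.1,"translation":[2.2,-1.2,-0.5],"delta_rot":[0,0,-7]},{"hand":0.1,"translation":[2.4,-0.9,-0.5],"delta_rot":[0,0,-7]},{"hand":0.1,"translation":[2.5,-0.6,-0.5],"delta_rot":[0,0,-7]},{"hand":0.1,"translation":[2.5,-0.3,-0.5],"delta_rot":[0,0,-7]},{"hand":0.1,"translation":[2.5,0,-0.5],"delta_rot":[0,0,-7]},{"hand":0.1,"translation":[2.5,0.3,-0.5],"delta_rot":[0,0,-7]},{"hand":0.1,"translation":[2.5,0.6,-0.5],"delta_rot":[0,0,-7]},{"hand":0.1,"translation":[2.4,0.9,-0.5],"delta_rot":[0,0,-6.2]}]'
python3 -m creep '[{"hand":0.1,"translation":[0,0,0],"delta_rot":[0,0,0]},{"hand":0.1,"translation":[0,0,0],"delta_rot":[0,0,0]}]'
python3 - <<'E'
from h import *
o=ctrl.get_obs();m=R.from_rotvec(o['tool_rot']).as_matrix();print(o['tool_pos'],m[:,2],np.degrees(np.arctan2(m[1,1],m[0,1])),o['contact_force'],o['opening'])
grab('wrist','w6');grab('side','side6')
E
```

```text
t: 8.7
tool_pos: [0.4906, -0.2573, 0.1096]
tool_rot: [3.037, 0.8, 0.001]
contact_force: [1.3, -1.1, 0.2]
opening: 0.0181
t: 9.7
tool_pos: [0.6002, -0.0862, 0.1495]
tool_rot: [2.322, 2.116, 0.0]
contact_force: [0.5, -0.8, -0.2]
opening: 0.0179
t: 9.95
tool_pos: [0.5994, -0.0873, 0.1489]
tool_rot: [2.327, 2.11, -0.001]
contact_force: [-0.1, -0.2, -0.1]
opening: 0.0182
[ 0.59941804 -0.08731707  0.14888919] [-4.75274708e-04 -4.53233565e-04 -9.99999784e-01] -5.598594645157085 [-0.14977361 -0.22184538 -0.07034682] 0.0181964720739524
```

View pics/w6.png

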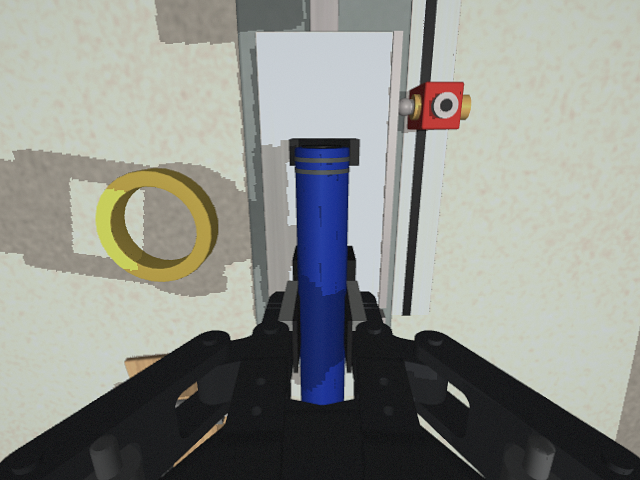

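View pics/side6.png

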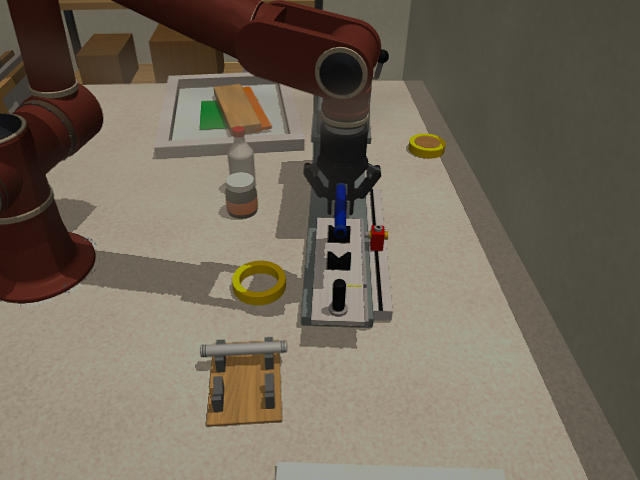

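```bash
python3 - <<'E'
from h import *
im,d,c=load('w6'); P=cloud(d,c)
X,Y,Z=P[...,0],P[...,1],P[...,2]
e=np.array([np.cos(np.radians(84.4)),np.sin(np.radians(84.4))]); nx=np.array([e[1],-e[0]])
def sl(p): return np.round([p[...,:2]@nx, p[...,:2]@e],4)
# plate mask
m=(abs(Z-.066)<.006)&(X>.45)&(X<.75)&(d>0)&(im.min(2)>150)
for v in range(36,140,12):
    xs=np.where(m[v])[0]; a=at_z(c,xs.min()-.5,v,.066);b=at_z(c,xs.max()+.5,v,.066)
    print(v,xs.min(),xs.max(),np.round(a[:2],4),np.round(b[:2],4),'width',np.linalg.norm(a-b))
vb=(Z>.085)&(Z<.104)&(im.max(2)<70)&(np.arange(480)[:,None]<175)&(X>.5)
ys,xs=np.where(vb); print('vb rows',ys.min(),ys.max(),'cols',xs.min(),xs.max(),vb.sum())
for v in range(ys.min(),ys.max()+1,3):
    xx=np.where(vb[v])[0]
    if len(xx)>3: print(v,xx.min(),xx.max(),np.round(P[v,xx.min()+1],4),np.round(P[v,xx.max()-1],4),np.round(at_z(c,(xx.min()+xx.max())/2,v,.094),4))
q=P[(im[...,2]>100)&(im[...,0]<70)&(Z>.15)&(Z<.22)&(X>.5)]
print('barrel',len(q),np.percentile(q[:,2],[2,50,98]),'yrange',q[:,1].min(),q[:,1].max())
t=q[:,:2]; w=np.linalg.svd(t-t.mean(0),full_matrices=False)[2][0]; print('barrel mean',q.mean(0),'ang',np.degrees(np.arctan2(w[1],w[0]))%180)
# slope in height
for lo,hi in((-.11,-.08),(-.08,-.05),(-.05,-.02)):
    k=q[(q[:,1]>lo)&(q[:,1]<hi)]; print(lo,len(k),np.percentile(k[:,2],95) if len(k) else 0, k[:,0].mean() if len(k) else 0)
E
```

```text
36 256 402 [0.5696 0.0502] [0.6645 0.0408] width 0.09531429128692118
48 257 401 [0.5692 0.0432] [0.6636 0.0339] width 0.09486442231868902
60 257 400 [0.5681 0.0361] [0.6627 0.0268] width 0.0950692962930679
72 258 400 [0.5677 0.0289] [0.6625 0.0195] width 0.09527947736964841
84 258 399 [0.5666 0.0216] [0.6616 0.0122] width 0.09549608768979823
96 259 470 [0.5661 0.014 ] [0.7094 0.    ] width 0.1439970937858586
108 260 411 [0.5656 0.0064] [ 0.6693 -0.0038] width 0.10417541381342905
120 260 397 [ 0.5644 -0.0014] [ 0.6595 -0.0107] width 0.09549022004348488
132 261 396 [ 0.5639 -0.0093] [ 0.6585 -0.0186] width 0.09502622790575894
vb rows 139 165 cols 289 358 663
139 290 357 [ 0.5873 -0.0156  0.0964] [ 0.6273 -0.0196  0.0951] [ 0.6073 -0.0176  0.094 ]
142 290 358 [ 0.5871 -0.0174  0.0957] [ 0.6278 -0.0214  0.0958] [ 0.6074 -0.0195  0.094 ]
145 290 358 [ 0.5869 -0.0192  0.0962] [ 0.6276 -0.0232  0.0963] [ 0.6072 -0.0213  0.094 ]
148 289 358 [ 0.586  -0.0209  0.0959] [ 0.6275 -0.025   0.0965] [ 0.6068 -0.0231  0.094 ]
151 290 358 [ 0.5864 -0.0228  0.0961] [ 0.6274 -0.0269  0.0953] [ 0.6069 -0.0249  0.094 ]
154 290 358 [ 0.5862 -0.0246  0.0964] [ 0.6273 -0.0287  0.0952] [ 0.6067 -0.0267  0.094 ]
157 290 358 [ 0.5859 -0.0264  0.0957] [ 0.6271 -0.0304  0.0964] [ 0.6065 -0.0286  0.094 ]
160 290 358 [ 0.5856 -0.0283  0.095 ] [ 0.6269 -0.0322  0.0969] [ 0.6064 -0.0304  0.094 ]
163 290 358 [ 0.5855 -0.0301  0.0958] [ 0.6269 -0.0341  0.0961] [ 0.6062 -0.0323  0.094 ]
barrel 8655 [0.19091619 0.19549614 0.19710235] yrange -0.1265185841000978 -0.017696407355557827
barrel mean [ 0.60268688 -0.06255401  0.19508799] ang 84.3824781976557
-0.11 1431 0.19698934399733806 0.5987592765773264
-0.08 2657 0.19679387781411742 0.6028139094998507
-0.05 3341 0.19674812367716754 0.6053500114196343
```

```bash
python3 - <<'E'
from h import *
im,d,c=load('w6'); P=cloud(d,c)
b=(im[...,2].astype(int)>im[...,0]+40)&(P[...,2]>.15)
A=[]
for v in range(175,285,10):
    xx=np.where(b[v])[0]; xx=xx[(xx>270)&(xx<370)]
    l=at_z(c,xx.min()-.5,v,.190); r=at_z(c,xx.max()+.5,v,.190); A.append((l+r)/2); print(v,xx.min(),xx.max(),np.round((l+r)/2,4), round(np.linalg.norm(l-r),4))
A=np.array(A); k,x0=np.polyfit(A[:,1],A[:,0],1); print('ang',90-np.degrees(np.arctan(k)),'x at y=-.0873',x0+k*-.0873)
E
```

```text
175 296 347 [ 0.6053 -0.0276  0.19  ] 0.0188
185 296 347 [ 0.6049 -0.0312  0.19  ] 0.019
195 297 347 [ 0.6048 -0.0349  0.19  ] 0.0188
205 297 347 [ 0.6044 -0.0386  0.19  ] 0.0189
215 297 347 [ 0.604  -0.0424  0.19  ] 0.0191
225 297 346 [ 0.6035 -0.0463  0.19  ] 0.0189
235 297 346 [ 0.6031 -0.0502  0.19  ] 0.0191
245 298 346 [ 0.6029 -0.0543  0.19  ] 0.0189
255 298 346 [ 0.6025 -0.0583  0.19  ] 0.019
265 298 346 [ 0.6021 -0.0625  0.19  ] 0.0192
275 298 345 [ 0.6014 -0.0667  0.19  ] 0.019
ang 84.43389413333529 x at y=-.0873 0.5995643515035936
```

```bash
python3 plan.py .603,-.0646,.15,-5.6,2,.1 .603,-.0646,.07,-5.6,4,.1
```

```text
t 10.05 p [ 0.5993 -0.0876  0.1487] yawY -5.62 zaxis [-6.e-04 -2.e-04 -1.e+00] F [ 0.2 -0.1 -0.9] open 0.0182
[{"hand":0.1,"translation":[1.16,0.07,-0.07],"delta_rot":[-0.02,0.01,-0.01]},{"hand":0.1,"translation":[1.17,0.08,-0.06],"delta_rot":[-0.02,0.01,-0.01]},{"hand":0.1,"translation":[0.0,0.0,2.0],"delta_rot":[0.0,0.0,0.0]},{"hand":0.1,"translation":[0.0,0.0,2.0],"delta_rot":[0.0,0.0,0.0]},{"hand":0.1,"translation":[0.0,0.0,2.0],"delta_rot":[0.0,0.0,0.0]},{"hand":0.1,"translation":[0.0,0.0,2.0],"delta_rot":[0.0,0.0,0.0]}]
```

```bash
python3 -m creep '[{"hand":0.1,"translation":[1.15,0.1,0],"delta_rot":[0,0,0]},{"hand":0.1,"translation":[1.15,0.1,0],"delta_rot":[0,0,0]},{"hand":0.1,"translation":[0,0,2.5],"delta_rot":[0,0,0]},{"hand":0.1,"translation":[0,0,2.5],"delta_rot":[0,0,0]},{"hand":0.1,"translation":[0,0,1.5],"delta_rot":[0,0,0]},{"hand":0.1,"translation":[0,0,1],"delta_rot":[0,0,0]},{"hand":0.1,"translation":[0,0,0],"delta_rot":[0,0,0]},{"hand":0.1,"translation":[0,0,0],"delta_rot":[0,0,0]}]'
python3 - <<'E'
from h import *
o=ctrl.get_obs();m=R.from_rotvec(o['tool_rot']).as_matrix();print(o['tool_pos'],m[:,2],np.degrees(np.arctan2(m[1,1],m[0,1])),o['contact_force'],o['opening'])
im,d,c=grab('wrist','w7');P=cloud(d,c)
b=(im[...,2].astype(int)>im[...,0]+40)&(P[...,2]>.09)
zt=o['tool_pos'][2]+.0415
for v in range(185,285,20):
    xx=np.where(b[v])[0]; xx=xx[(xx>270)&(xx<370)]
    l=at_z(c,xx.min()-.5,v,zt); r=at_z(c,xx.max()+.5,v,zt); print(v,np.round((l+r)/2,4))
vb=(P[...,2]>.085)&(P[...,2]<.104)&(im.max(2)<70)&(np.arange(480)[:,None]<250)
ys,xs=np.where(vb); print(ys.min(),ys.max())
for v in range(ys.min(),ys.max()+1,5):
    xx=np.where(vb[v])[0]
    if len(xx)>3: print(v,xx.min(),xx.max(),np.round(at_z(c,(xx.min()+xx.max())/2,v,.097),4))
E
```

```text
t: 11.05
tool_pos: [0.6048, -0.0643, 0.0751]
tool_rot: [2.325, 2.111, 0.002]
contact_force: [0.1, 0.2, -0.1]
opening: 0.0179
[ 0.60482409 -0.064336    0.07506832] [ 1.68459881e-03 -3.71007516e-04 -9.99998512e-01] -5.5329485856952125 [ 0.0773541   0.17793118 -0.14029519] 0.01793458274583808
185 [ 0.6102 -0.0082  0.1166]
205 [ 0.6095 -0.0156  0.1166]
225 [ 0.6089 -0.0232  0.1166]
245 [ 0.6081 -0.0312  0.1166]
265 [ 0.6073 -0.0394  0.1166]
195 235
195 272 361 [ 0.6073 -0.0153  0.097 ]
200 268 368 [ 0.6078 -0.0175  0.097 ]
205 268 367 [ 0.6073 -0.0196  0.097 ]
210 268 367 [ 0.6071 -0.0218  0.097 ]
215 268 367 [ 0.6069 -0.024   0.097 ]
220 269 367 [ 0.6069 -0.0262  0.097 ]
225 269 366 [ 0.6064 -0.0285  0.097 ]
230 269 367 [ 0.6064 -0.0307  0.097 ]
235 270 354 [ 0.6036 -0.0328  0.097 ]
```

View pics/w7.png

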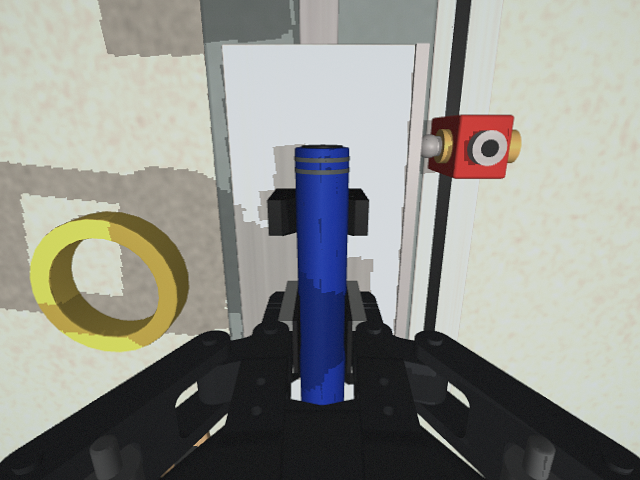

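```bash
python3 -m creep '[{"hand":0.1,"translation":[0,-0.1,0.4],"delta_rot":[0,0,0]},{"hand":0.1,"translation":[0,0,0.4],"delta_rot":[0,0,0]},{"hand":0.1,"translation":[0,0,0.2],"delta_rot":[0,0,0]},{"hand":0.1,"translation":[0,0,0],"delta_rot":[0,0,0]},{"hand":0.1,"translation":[0,0,0],"delta_rot":[0,0,0]}]'
cat > chk.py <<'E'
from h import *
import sys
o=ctrl.get_obs();m=R.from_rotvec(o['tool_rot']).as_matrix();print(o['tool_pos'],m[:,2],np.degrees(np.arctan2(m[1,1],m[0,1])),o['contact_force'],o['opening'])
im,d,c=grab('wrist',sys.argv[1]);P=cloud(d,c)
b=(im[...,2].astype(int)>im[...,0]+40)&(P[...,2]>.09)
zt=o['tool_pos'][2]+.0415
L=[]
for v in range(185,275,5):
    xx=np.where(b[v])[0]; xx=xx[(xx>270)&(xx<370)]
    l=at_z(c,xx.min()-.5,v,zt); r=at_z(c,xx.max()+.5,v,zt); L.append((l+r)/2)
L=np.array(L);k,x0=np.polyfit(L[:,1],L[:,0],1)
vb=(P[...,2]>.085)&(P[...,2]<.104)&(im.max(2)<70)&(np.arange(480)[:,None]<270)
ys,xs=np.where(vb); M=[]
for v in range(ys.min(),ys.max()+1):
    xx=np.where(vb[v])[0]
    if len(xx)>3 and xx.max()-xx.min()>85: M.append(at_z(c,(xx.min()+xx.max())/2,v,.097))
M=np.array(M);m=M.mean(0);print('vb',m,'barrel x there',x0+k*m[1],'ang',90-np.degrees(np.arctan(k)),'barrel top z',np.percentile(P[...,2][b&(np.arange(480)[:,None]<275)],[50,95]))
E
python3 chk.py w8
```

```text
t: 11.72
tool_pos: [0.6031, -0.0641, 0.0641]
tool_rot: [2.326, 2.112, 0.0]
contact_force: [0.1, -0.2, -0.7]
opening: 0.0183
[ 0.60314194 -0.06413435  0.0640767 ] [ 1.66054800e-04 -4.86020319e-05 -9.99999985e-01] -5.52958918812599 [ 0.11568053 -0.22555891 -0.73519891] 0.018283880258416173
vb [ 0.60697982 -0.02396235  0.097     ] barrel x there 0.6072817561188129 ang 85.77889375422475 barrel top z [0.11020353 0.11197212]
```

```bash
python3 -m creep '[{"hand":0.1,"translation":[0,0,0.3],"delta_rot":[0,0,0]},{"hand":0.1,"translation":[0,0,0.2],"delta_rot":[0,0,0]},{"hand":0.1,"translation":[0,0,0],"delta_rot":[0,0,0]},{"hand":0.1,"translation":[0,0,0],"delta_rot":[0,0,0]}]'
python3 -m creep '[{"hand":0.1,"translation":[0,0,0.1],"delta_rot":[0,0,0]},{"hand":0.1,"translation":[0,0,0],"delta_rot":[0,0,0]},{"hand":0.1,"translation":[0,0,0],"delta_rot":[0,0,0]}]'
```

```text
t: 12.28
tool_pos: [0.6031, -0.0641, 0.059]
tool_rot: [-2.326, -2.112, 0.0]
contact_force: [0.2, 0.1, -0.3]
opening: 0.0179
t: 12.65
tool_pos: [0.6031, -0.0641, 0.058]
tool_rot: [2.326, 2.112, 0.0]
contact_force: [1.0, -0.2, -0.7]
opening: 0.0183
```

```bash
python3 -m creep '[{"hand":0.1,"translation":[0,0,0.1],"delta_rot":[0,0,0]},{"hand":0.1,"translation":[0,0,0],"delta_rot":[0,0,0]},{"hand":0.1,"translation":[0,0,0],"delta_rot":[0,0,0]}]'
python3 chk.py w9
```

```text
t: 13.02
tool_pos: [0.6032, -0.0641, 0.0577]
tool_rot: [2.326, 2.112, 0.0]
contact_force: [-4.1, 2.2, 5.7]
opening: 0.0184
[ 0.60320525 -0.06409761  0.057718  ] [ 2.12320400e-04 -9.06487740e-05 -9.99999973e-01] -5.523456974475428 [-4.08532772  2.20642274  5.69682   ] 0.018369643247844365
vb [ 0.60698861 -0.02386386  0.097     ] barrel x there 0.6072301065351614 ang 84.52899723307235 barrel top z [0.10385095 0.10581684]
```

Contact came at the predicted height (5.7 N up). I'll shift slightly toward the groove centre and release gently.

```bash
python3 -m creep '[{"hand":0.1,"translation":[0,-0.04,0],"delta_rot":[0,0,0]},{"hand":0.1,"translation":[0,0,0],"delta_rot":[0,0,0]},{"hand":0.25,"translation":[0,0,0],"delta_rot":[0,0,0]},{"hand":0.3,"translation":[0,0,0],"delta_rot":[0,0,0]},{"hand":0.4,"translation":[0,0,0],"delta_rot":[0,0,0]},{"hand":0.6,"translation":[0,0,0],"delta_rot":[0,0,0]},{"hand":0.6,"translation":[0,0,0],"delta_rot":[0,0,0]},{"hand":0.6,"translation":[0,0,0],"delta_rot":[0,0,0]}]' 20
python3 chk.py w10
```

```text
t: 14.08
tool_pos: [0.6027, -0.0641, 0.057]
tool_rot: [2.326, 2.112, 0.0]
contact_force: [-0.3, -1.0, 0.2]
opening: 0.0513
[ 0.60268016 -0.06405837  0.05700142] [ 4.13194940e-05 -1.43424221e-06 -9.99999999e-01] -5.529626294299954 [-0.3425888  -0.96252474  0.16839449] 0.051343294907395094
vb [ 0.60698855 -0.02365613  0.097     ] barrel x there 0.6070726464181558 ang 84.60680001837692 barrel top z [0.10383802 0.22192779]
```

View pics/w10.png

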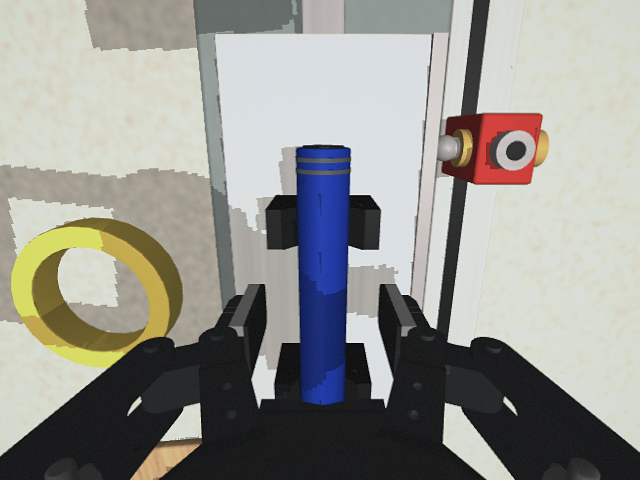

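```bash
python3 - <<'E'
from h import *
im,d,c=load('w10'); P=cloud(d,c)
e=np.array([np.cos(np.radians(84.5)),np.sin(np.radians(84.5))]); n=np.array([e[1],-e[0]])
for (u,v) in [(440,148),(446,148),(450,148),(463,148),(482,148),(512,150)]:
    p=P[v,u]; print((u,v),np.round(p,4),'cross,along',np.round([p[:2]@n,p[:2]@e],4))
m=(im[...,0]>150)&(im[...,1]<60)&(P[...,2]>.02)&(P[...,0]>.6)
q=P[m]; s=q[:,:2]@e; print('red',np.percentile(s,[1,99]),np.percentile(q[:,2],[1,99]))
cr=np.array([.6031,-.0644]);print('cradle s',cr@e,'notch s',cr@e-.09)
E
python3 plan.py .6027,-.0641,.17,-5.5,4,.6 .588,-.214,.15,-5.5,5,.6
```

```text
(440, 148) [ 0.6624 -0.0017  0.064 ] cross,along [0.6595 0.0618]
(446, 148) [ 0.6649 -0.0019  0.0647] cross,along [0.662  0.0618]
(450, 148) [ 0.6663 -0.002   0.0656] cross,along [0.6634 0.0618]
(463, 148) [ 0.6717 -0.0025  0.0666] cross,along [0.6689 0.0619]
(482, 148) [ 0.6774 -0.0027  0.0726] cross,along [0.6746 0.0622]
(512, 150) [ 0.6869 -0.0041  0.079 ] cross,along [0.6841 0.0617]
red [0.04711819 0.07599947] [0.07123499 0.0743247 ]
cradle s -0.006298941829899179 notch s -0.09629894182989918
t 14.125 p [ 0.6027 -0.0641  0.057 ] yawY -5.53 zaxis [ 1.e-04 -1.e-04 -1.e+00] F [ 0.8  0.  -1.3] open 0.0511
[{"hand":0.6,"translation":[0.0,0.0,-2.82],"delta_rot":[0.0,0.0,-0.01]},{"hand":0.6,"translation":[0.0,0.0,-2.83],"delta_rot":[0.0,0.0,-0.01]},{"hand":0.6,"translation":[0.0,0.0,-2.82],"delta_rot":[0.0,0.0,-0.01]},{"hand":0.6,"translation":[0.0,0.0,-2.83],"delta_rot":[0.0,0.0,-0.01]},{"hand":0.6,"translation":[-3.01,-0.01,0.4],"delta_rot":[0.0,0.0,0.0]},{"hand":0.6,"translation":[-3.02,0.0,0.4],"delta_rot":[0.0,0.0,0.0]},{"hand":0.6,"translation":[-3.01,-0.01,0.4],"delta_rot":[0.0,0.0,0.0]},{"hand":0.6,"translation":[-3.01,0.0,0.4],"delta_rot":[0.0,0.0,0.0]}]
[{"hand":0.6,"translation":[-3.02,-0.01,0.4],"delta_rot":[0.0,0.0,0.0]}]
```

```bash
python3 - <<'E'
from h import *
im,d,c=load('w10')
big=cv2.resize(im[90:200,400:560],None,fx=4,fy=4,interpolation=cv2.INTER_CUBIC); cv2.imwrite('pics/ball.png',cv2.cvtColor(big,cv2.COLOR_RGB2BGR))
E
```

```text
(no output)
```

View pics/ball.png

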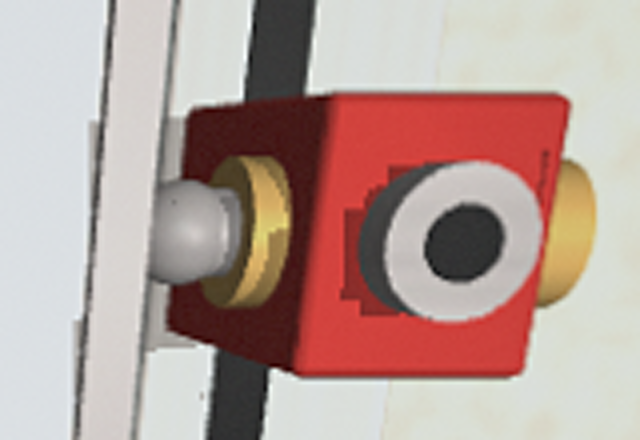

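```bash
python3 -m creep '[{"hand":0.6,"translation":[0,0,-1.5],"delta_rot":[0,0,0]},{"hand":0.6,"translation":[0,0,-3],"delta_rot":[0,0,0]},{"hand":0.6,"translation":[0,0,-3.5],"delta_rot":[0,0,0]},{"hand":0.6,"translation":[0,0,-3.5],"delta_rot":[0,0,0]},{"hand":0.6,"translation":[-3.5,0,0],"delta_rot":[0,0,0]},{"hand":0.6,"translation":[-4,0,0.5],"delta_rot":[0,0,0]},{"hand":0.6,"translation":[-4,0,0.5],"delta_rot":[0,0,0]},{"hand":0.6,"translation":[-3.5,0,0.5],"delta_rot":[0,0,0]}]' 60
python3 -m creep '[{"hand":0.6,"translation":[0,0,0],"delta_rot":[0,0,0]},{"hand":0.6,"translation":[0,0,0],"delta_rot":[0,0,0]}]'
python3 - <<'E'
from h import *
o=ctrl.get_obs();print(o['tool_pos'],o['contact_force'])
grab('wrist','w11')
E
```

```text
t: 15.12
tool_pos: [0.5884, -0.2149, 0.1585]
tool_rot: [2.325, 2.11, 0.001]
contact_force: [-0.4, -0.2, 1.0]
opening: 0.0515
t: 15.38
tool_pos: [0.5885, -0.2131, 0.1579]
tool_rot: [2.326, 2.111, 0.001]
contact_force: [0.7, 0.7, 0.0]
opening: 0.0513
[ 0.58847775 -0.2130994   0.15791453] [0.71214579 0.7144922  0.00581346]
```

View pics/w11.png

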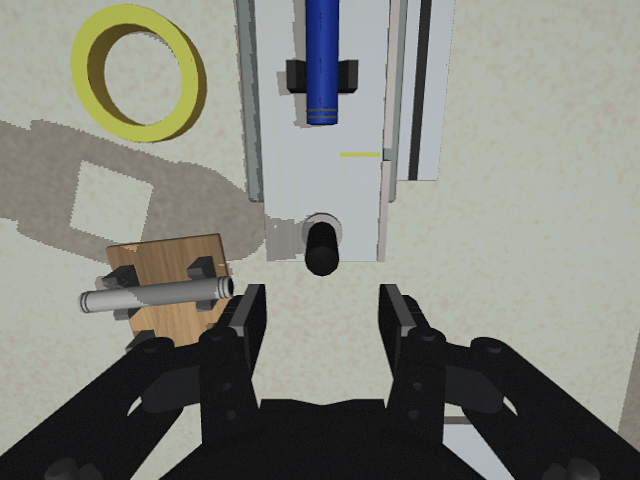

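```bash
python3 - <<'E'
from h import *
im,d,c=load('w11'); P=cloud(d,c)
q=P[(P[...,2]>.122)&(P[...,2]<.136)&(im.max(2)<80)&(P[...,1]>-.27)&(P[...,1]<-.17)&(abs(P[...,0]-.588)<.03)&(np.arange(480)[:,None]<280)]
print(len(q),(q.min(0)+q.max(0))/2,q.mean(0),q.max(0)-q.min(0))
print(at_z(c,322,259,.13))
m=(im[...,0]>170)&(im[...,2]<110)&(im[...,1]>150)&(abs(P[...,2]-.066)<.01); ys,xs=np.where(m); print('yel',ys.mean(),xs.mean(),np.round(P[m].mean(0),4)); print('notch px',np.round(P[155,386],4), at_z(c,386,155,.066))
e=np.array([np.cos(np.radians(84.5)),np.sin(np.radians(84.5))]); print(P[m].mean(0)[:2]@e)
b=(im[...,2].astype(int)>im[...,0]+40)&(P[...,2]>.085)&(np.arange(480)[:,None]<130); q=P[b]; print('barrel end y',q[:,1].min(),'s',(q[:,:2]@e).min())
E
python3 plan.py .5885,-.214,.065,-5.5,5,.6
```

```text
915 [ 0.58833642 -0.21381629  0.12638899] [ 0.5882815  -0.21277335  0.12819549] [0.02052742 0.02090741 0.0087169 ]
[ 0.58868011 -0.21251272  0.13      ]
yel 154.4904458598726 359.5668789808917 [ 0.6219 -0.1579  0.0654]
notch px [ 0.6479 -0.1634  0.0283] [ 0.64124831 -0.16010456  0.066     ]
-0.09757117200551294
barrel end y -0.13790983191917233 s -0.08015788220126553
t 15.425 p [ 0.5886 -0.2127  0.1578] yawY -5.49 zaxis [ 9.e-04 -1.e-04 -1.e+00] F [ 0.5 -0.1 -0.6] open 0.0512
[{"hand":0.6,"translation":[-0.03,0.0,1.86],"delta_rot":[0.01,0.0,0.0]},{"hand":0.6,"translation":[-0.02,0.0,1.85],"delta_rot":[0.01,0.0,0.0]},{"hand":0.6,"translation":[-0.03,0.0,1.86],"delta_rot":[0.01,0.0,0.0]},{"hand":0.6,"translation":[-0.02,0.0,1.86],"delta_rot":[0.01,0.0,0.0]},{"hand":0.6,"translation":[-0.03,0.0,1.85],"delta_rot":[0.01,0.0,0.0]}]
```

```bash
python3 -m creep '[{"hand":0.6,"translation":[-0.1,0,2],"delta_rot":[0,0,0]},{"hand":0.6,"translation":[0,0,2],"delta_rot":[0,0,0]},{"hand":0.6,"translation":[0,0,2],"delta_rot":[0,0,0]},{"hand":0.6,"translation":[0,0,2],"delta_rot":[0,0,0]},{"hand":0.6,"translation":[0,0,1.3],"delta_rot":[0,0,0]},{"hand":0.6,"translation":[0,0,0],"delta_rot":[0,0,0]},{"hand":0.6,"translation":[0,0,0],"delta_rot":[0,0,0]}]'
python3 - <<'E'
from h import *
o=ctrl.get_obs();print(o['tool_pos'],o['contact_force'])
grab('wrist','w12')
E
```

```text
t: 16.3
tool_pos: [0.5887, -0.2147, 0.0648]
tool_rot: [2.325, 2.111, 0.001]
contact_force: [-0.1, -0.6, -0.1]
opening: 0.0511
[ 0.58872996 -0.21468203  0.06478183] [-0.05401677 -0.56259987 -0.05472216]
```

View pics/w12.png

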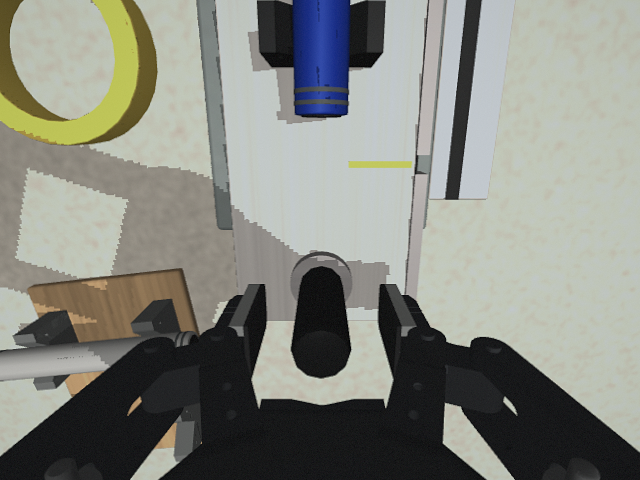

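```bash
python3 -m creep '[{"hand":0.3,"translation":[0,0,0],"delta_rot":[0,0,0]},{"hand":0.1,"translation":[0,0,0],"delta_rot":[0,0,0]},{"hand":0.1,"translation":[0,0,0],"delta_rot":[0,0,0]},{"hand":0.1,"translation":[0,0,0],"delta_rot":[0,0,0]},{"hand":0.1,"translation":[0,0,0],"delta_rot":[0,0,0]},{"hand":0.1,"translation":[0,0,0],"delta_rot":[0,0,0]}]' 70
python3 - <<'E'
from h import *
o=ctrl.get_obs();print(o['tool_pos'],o['contact_force'])
grab('wrist','w13')
E
```

```text
t: 17.1
tool_pos: [0.5882, -0.2146, 0.0651]
tool_rot: [2.326, 2.111, -0.0]
contact_force: [-3.8, 0.6, 5.6]
opening: 0.0204
[ 0.58821327 -0.2146171   0.06510556] [-3.788577    0.616095    5.59517104]
```

View pics/w13.png

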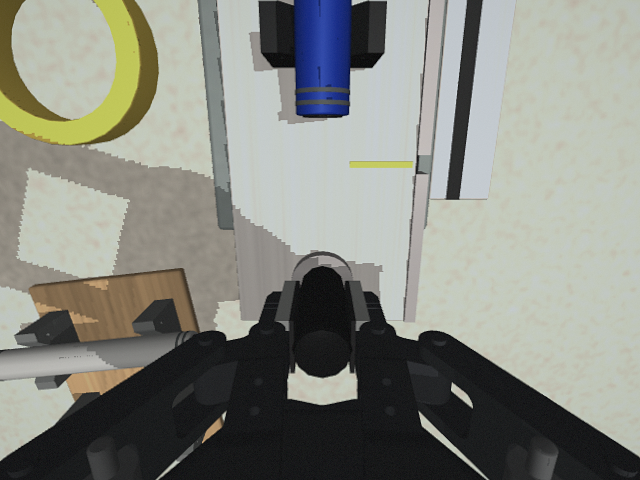

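```bash
python3 -m creep '[{"hand":0.1,"translation":[0.4,0,0],"delta_rot":[0,0,0]},{"hand":0.1,"translation":[0.8,0,0],"delta_rot":[0,0,0]},{"hand":0.1,"translation":[1.2,0,0],"delta_rot":[0,0,0]},{"hand":0.1,"translation":[1.5,0,0],"delta_rot":[0,0,0]},{"hand":0.1,"translation":[1.5,0,0],"delta_rot":[0,0,0]},{"hand":0.1,"translation":[1.2,0,0],"delta_rot":[0,0,0]},{"hand":0.1,"translation":[0.8,0,0],"delta_rot":[0,0,0]},{"hand":0.1,"translation":[0.6,0,0],"delta_rot":[0,0,0]}]'
python3 -m creep '[{"hand":0.1,"translation":[0.8,0,0],"delta_rot":[0,0,0]},{"hand":0.1,"translation":[1.1,0,0],"delta_rot":[0,0,0]},{"hand":0.1,"translation":[1.1,0,0],"delta_rot":[0,0,0]},{"hand":0.1,"translation":[1.0,0,0],"delta_rot":[0,0,0]},{"hand":0.1,"translation":[0.8,0,0],"delta_rot":[0,0,0]},{"hand":0.1,"translation":[0.4,0,0],"delta_rot":[0,0,0]},{"hand":0.1,"translation":[0,0,0],"delta_rot":[0,0,0]},{"hand":0.1,"translation":[0,0,0],"delta_rot":[0,0,0]}]'
python3 - <<'E'
from h import *
o=ctrl.get_obs();print(o['tool_pos'],o['contact_force'],'moved',np.linalg.norm(o['tool_pos']-[.58821,-.21462,.0651]))
grab('wrist','w14')
E
```

```text
t: 18.15
tool_pos: [0.596, -0.1356, 0.0651]
tool_rot: [2.325, 2.11, -0.002]
contact_force: [-3.6, -4.0, 5.7]
opening: 0.0204
t: 19.15
tool_pos: [0.6011, -0.0826, 0.0651]
tool_rot: [2.326, 2.112, 0.001]
contact_force: [-2.6, 2.5, 6.0]
opening: 0.0209
[ 0.60112324 -0.08257126  0.06507677] [-2.58590053  2.47500716  5.95230166] moved 0.13267864465749835
```

View pics/w14.png

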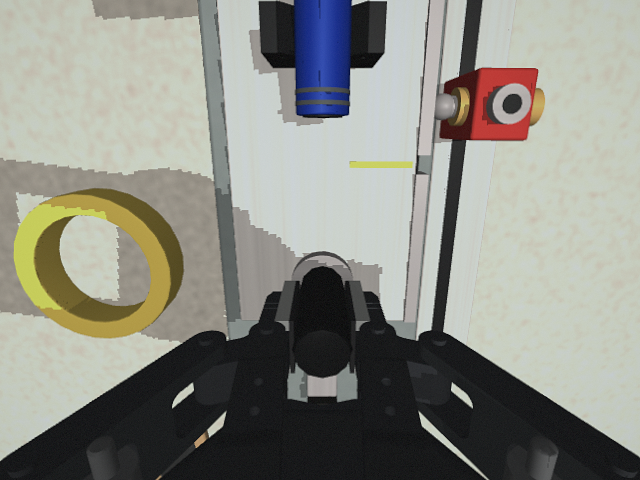

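```bash
cat > gap.py <<'E'
from h import *
import sys
im,d,c=load(sys.argv[1]); P=cloud(d,c)
e=np.array([np.cos(np.radians(84.5)),np.sin(np.radians(84.5))])
m=(im[...,0]>170)&(im[...,2]<110)&(im[...,1]>150)&(abs(P[...,2]-.066)<.01)&(np.arange(640)[None]>340)
ys,xs=np.where(m); y=at_z(c,xs.mean(),ys.mean(),.066); print('yellow',xs.mean(),ys.mean(),'s',y[:2]@e, 'depth s',(P[m][:,:2]@e).mean())
g=(im.max(2).astype(int)-im.min(2)<18)&(P[...,2]>.045)&(P[...,2]<.075)
u,v=[int(a) for a in sys.argv[2:4]]
p=P[v,u]; print('ball',np.round(p,4),'s',p[:2]@e,'gap mm',1000*(p[:2]@e-y[:2]@e))
E
python3 gap.py w14 446 106; python3 - <<'E'
from h import *
im,d,c=load('w14'); big=cv2.resize(im[70:200,380:560],None,fx=4,fy=4,interpolation=cv2.INTER_CUBIC); cv2.imwrite('pics/g14.png',cv2.cvtColor(big,cv2.COLOR_RGB2BGR))
E
```

```text
yellow 440.8575667655786 136.8026706231454 s 0.047929430194153966 depth s 0.04757237823034146
ball [ 0.6657 -0.0024  0.0655] s 0.06140631393028927 gap mm 13.476883736135308
```

View pics/g14.png

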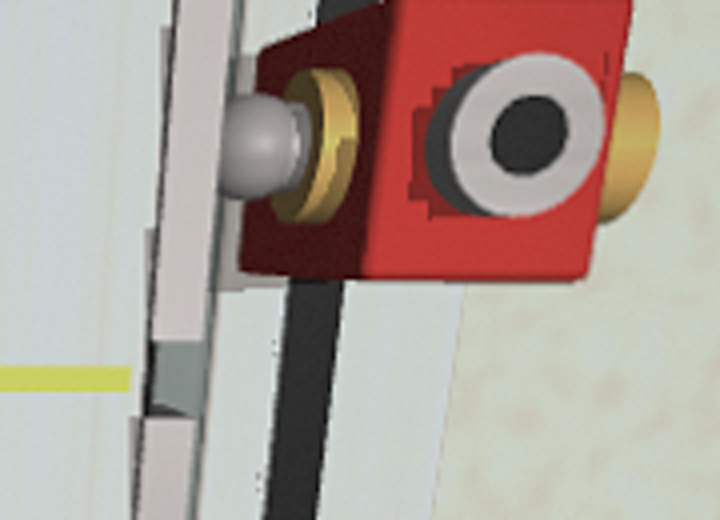

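```bash
python3 - <<'E'
from h import *
im,d,c=load('w14');e=np.array([np.cos(np.radians(84.5)),np.sin(np.radians(84.5))])
y=at_z(c,381,164.3,.066);n=at_z(c,425,164.5,.066);b=at_z(c,445.5,106.5,.062)
print(y[:2]@e,n[:2]@e,b[:2]@e)
E
```

```text
0.035344767604352775 0.03525273201970865 0.06141251987620172
```

```bash
python3 -m creep '[{"hand":0.1,"translation":[0.3,0,0],"delta_rot":[0,0,0]},{"hand":0.1,"translation":[0.5,0,0],"delta_rot":[0,0,0]},{"hand":0.1,"translation":[0.5,0,0],"delta_rot":[0,0,0]},{"hand":0.1,"translation":[0.3,0,0],"delta_rot":[0,0,0]},{"hand":0.1,"translation":[0.2,0,0],"delta_rot":[0,0,0]},{"hand":0.1,"translation":[0,0,0],"delta_rot":[0,0,0]},{"hand":0.1,"translation":[0,0,0],"delta_rot":[0,0,0]}]'
python3 - <<'E'
from h import *
o=ctrl.get_obs();print(o['tool_pos'],o['contact_force'],'moved',np.linalg.norm(o['tool_pos']-[.60112,-.08257,.0651]))
im,d,c=grab('wrist','w15')
big=cv2.resize(im[70:200,380:560],None,fx=4,fy=4,interpolation=cv2.INTER_CUBIC); cv2.imwrite('pics/g15.png',cv2.cvtColor(big,cv2.COLOR_RGB2BGR))
E
```

```text
t: 20.08
tool_pos: [0.6029, -0.0649, 0.0651]
tool_rot: [2.326, 2.112, 0.001]
contact_force: [-3.0, 0.5, 6.5]
opening: 0.0205
[ 0.60285431 -0.0648858   0.06505471] [-2.96092143  0.52143489  6.49411465] moved 0.01776909797513989
```

View pics/g15.png

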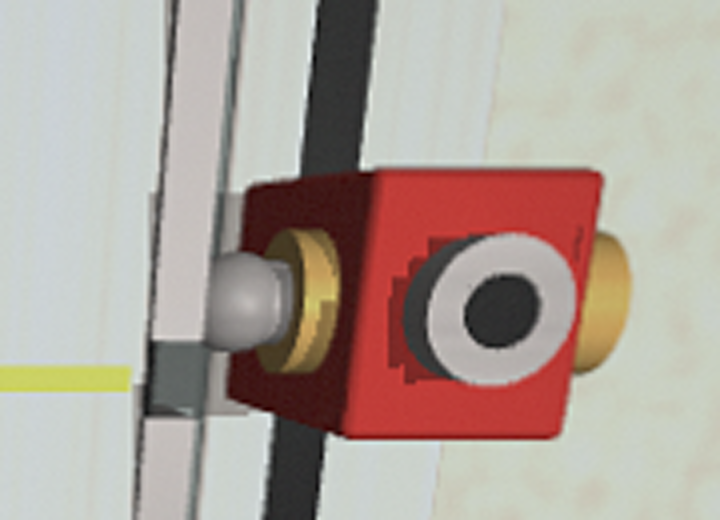

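```bash
S='d'; python3 -m creep '[{"hand":0.1,"translation":[0.1,0,0],"delta_rot":[0,0,0]},{"hand":0.1,"translation":[0.1,0,0],"delta_rot":[0,0,0]},{"hand":0.1,"translation":[0.1,0,0],"delta_rot":[0,0,0]},{"hand":0.1,"translation":[0,0,0],"delta_rot":[0,0,0]}]'
python3 -m creep '[{"hand":0.1,"translation":[0.1,0,0],"delta_rot":[0,0,0]},{"hand":0.1,"translation":[0,0,0],"delta_rot":[0,0,0]}]'
python3 -m creep '[{"hand":0.1,"translation":[0.1,0,0],"delta_rot":[0,0,0]},{"hand":0.1,"translation":[0,0,0],"delta_rot":[0,0,0]}]'
```

```text
t: 20.62
tool_pos: [0.6031, -0.0623, 0.0651]
tool_rot: [2.325, 2.111, 0.0]
contact_force: [-2.7, -0.7, 6.5]
opening: 0.0203
t: 20.88
tool_pos: [0.6032, -0.0611, 0.065]
tool_rot: [2.326, 2.111, 0.001]
contact_force: [-2.9, -0.7, 5.9]
opening: 0.0202
t: 21.12
tool_pos: [0.6034, -0.0597, 0.0651]
tool_rot: [2.326, 2.112, 0.001]
contact_force: [-2.5, 1.8, 6.6]
opening: 0.02
```

```bash
python3 -m creep '[{"hand":0.1,"translation":[0.1,0,0],"delta_rot":[0,0,0]},{"hand":0.1,"translation":[0,0,0],"delta_rot":[0,0,0]},{"hand":0.1,"translation":[0,0,0],"delta_rot":[0,0,0]}]'
python3 -m creep '[{"hand":0.1,"translation":[0.1,0,0],"delta_rot":[0,0,0]},{"hand":0.1,"translation":[0,0,0],"delta_rot":[0,0,0]},{"hand":0.1,"translation":[0,0,0],"delta_rot":[0,0,0]}]'
python3 - <<'E'
from h import *
o=ctrl.get_obs();print(o['tool_pos'],o['contact_force'])
im,d,c=grab('wrist','w16')
big=cv2.resize(im[70:200,380:560],None,fx=4,fy=4,interpolation=cv2.INTER_CUBIC); cv2.imwrite('pics/g16.png',cv2.cvtColor(big,cv2.COLOR_RGB2BGR))
E
```

```text
t: 21.5
tool_pos: [0.6035, -0.0582, 0.0651]
tool_rot: [-2.326, -2.111, -0.002]
contact_force: [-1.8, 2.7, 6.5]
opening: 0.0206
t: 21.88
tool_pos: [0.6037, -0.0567, 0.065]
tool_rot: [-2.325, -2.111, -0.003]
contact_force: [-2.2, 3.6, 6.2]
opening: 0.0207
[ 0.60366168 -0.05671587  0.06504304] [-2.19805152  3.59659175  6.23329183]
```

View pics/g16.png

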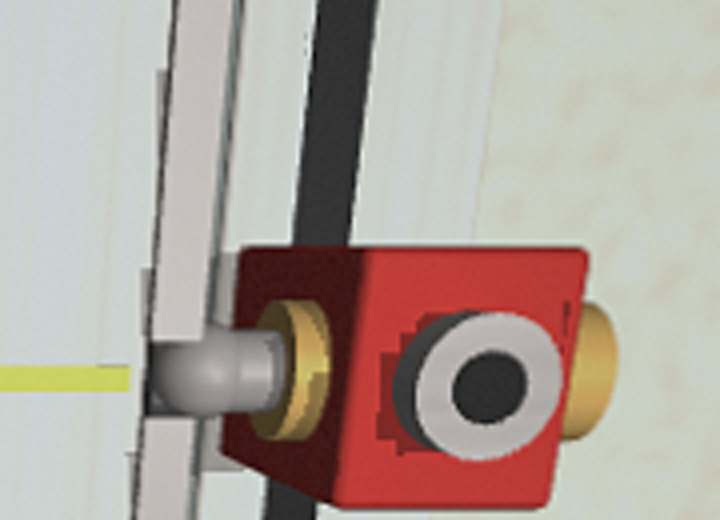

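```bash
python3 -m creep '[{"hand":0.1,"translation":[0.05,0,0],"delta_rot":[0,0,0]},{"hand":0.1,"translation":[0,0,0],"delta_rot":[0,0,0]},{"hand":0.1,"translation":[0,0,0],"delta_rot":[0,0,0]},{"hand":0.1,"translation":[0,0,0],"delta_rot":[0,0,0]}]'
python3 - <<'E'
from h import *
o=ctrl.get_obs();print(o['tool_pos'],o['contact_force'])
im,d,c=grab('wrist','w17')
big=cv2.resize(im[70:200,380:560],None,fx=4,fy=4,interpolation=cv2.INTER_CUBIC); cv2.imwrite('pics/g17.png',cv2.cvtColor(big,cv2.COLOR_RGB2BGR))
im,d,c=grab('side','side17'); grab('top','top17')
E
```

```text
t: 22.42
tool_pos: [0.6037, -0.0566, 0.0651]
tool_rot: [-2.325, -2.111, -0.003]
contact_force: [-1.7, 3.2, 6.3]
opening: 0.0203
[ 0.60372683 -0.05660511  0.06506832] [-1.7218487   3.15215586  6.3454685 ]
```

View pics/g17.png

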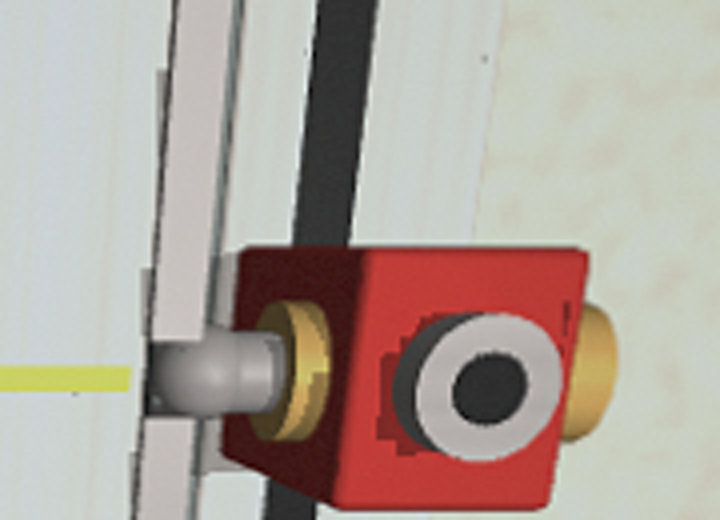

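View pics/w17.png

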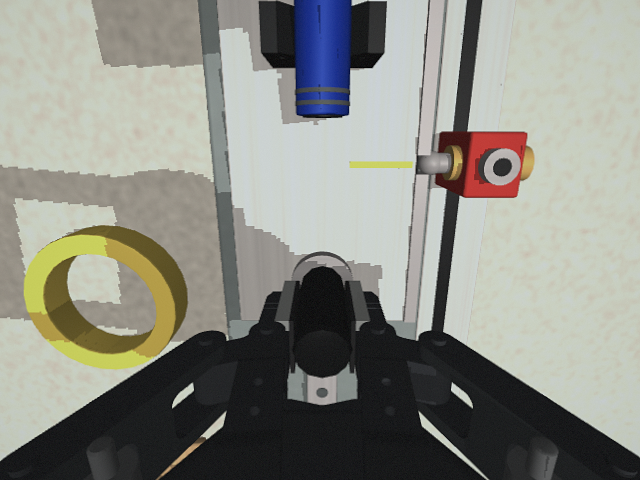

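View pics/side17.png

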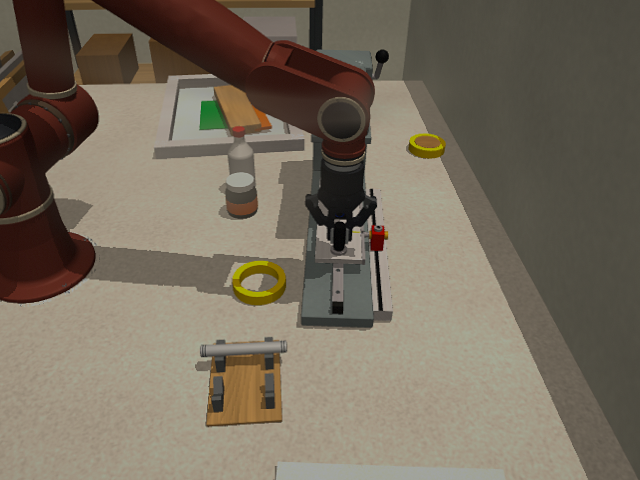

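```bash
python3 - <<'E'
from h import *
o=ctrl.get_obs();print(o['t'],o['tool_pos'],o['contact_force'],o['opening'],abs(o['dq']).max())
ctrl.finish_job()
E
```

```text
22.575 [ 0.6036997  -0.05660406  0.06507308] [-2.59571213  3.26817624  6.16105057] 0.020253049297590735 0.0007309090752931428
the job is handed in; nothing more can be done
```

The job is done and handed in at t ≈ 22.6 s. The blue barrel is in the slide's V-blocks. The slide rests in its notch, with the gripper still on the handle at a commanded 70 N.

**Placing:** The barrel was lowered until I felt contact (5.7 N up) at the height I had worked out. I shifted it 0.4 mm toward the groove and let go with the slide still where it started. Afterwards the wrist camera put its axis within about 0.3 mm of the V-block centre, parallel to the rail to about 0.1°, with its top at the seated height.

**Pushing in:** I pushed the slide about 159 mm, against about 158–159 mm measured beforehand. Over the last few mm the slide pulled forward by itself. It then stopped moving when I commanded another 0.5 mm, and the last picture shows the ball in the notch, level with the yellow line. The barrel's end looked unchanged against the V-blocks before and after the push. The jar, tape, bottle and silver barrel look unmoved in the last side view, though I did not measure them.

**What disagreed:**
- **Finger position:** The real fingertips sit about 35 mm higher than the stated tool geometry. My first grasp therefore closed above the barrel without taking hold; I reopened, went lower and gripped it properly.
- **Camera offset:** The top and side cameras differed by about 3 mm, so I used the wrist camera for the final positions.
- **Leftover forces:** About 3 N along the rail and 6 N upward still showed at the wrist at the end. I took these as strain from gripping the handle and the pull of the spring ball, but did not check further.

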